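Lay out the whisk repair kit

TASK

Lay out the whisk repair kit: stand the glue bottle upright inside the ring of the tape roll, and fill the three-lane board, one thing to a lane: the whisk head in the outer lane nearest the tape roll, the loose teal handle that lies in front of you in the outer lane farthest from it, and the screwdriver in the middle lane between them. Each lies flat on the floor of its lane, along it, in the middle of the lane both ways (either end may point away from you). Do not disturb the scissors.

Things in the scene. Friction and masses are not known exactly. Their poses are not given: they have to be found in the camera images.
- handle: loose teal plastic tool handle, a rounded bar 170 long x 31 wide x 23 high mm, lying on the bench (not a handle sealed in a blister pack, nor the one beside the metal clamp jig at the far right end). Origin: centre of its underside; x along its length, z up. Grasp across its width (y; 26 to 31 mm) at the middle. 46 g.
- whisk: metal whisk head 144 x 35 x 39 mm, lying: thin straight stem, 10 mm thick, x = -72 to +15 mm; wire bulb x = 15 to 65 mm, 35 mm wide. Origin: mid length, on its width centre; stem axis 21 mm above the origin (along its z). It lies level on the bulb, the stem clear of the surface, its origin 3 mm below it. Grasp across the stem (y) just behind the bulb, about x = 0. 31 g.
- driver: screwdriver with dark red handle, 201 mm long, lying: handle x = -100 to -11 mm, 26 mm in diameter (22 mm where gripped), then a 6 mm steel shaft to x = +100 mm; axis 13 mm above the origin. Origin: mid length, on its width centre, 2 mm below the handle's underside; x towards the tip, z up. Grasp across the handle (y) at about x = -40 mm. 85 g.
- glue: white squeeze bottle with a red pointed nozzle, standing upright: round body 42 mm in diameter (38 mm between the sides that one grips, along its own x or y) and 88 mm high, nozzle up to 121 mm. Origin: centre of its underside, z up. 85 g.
- board: fixed three-lane board: plywood plate 160 (x) x 183 (y) x 8 mm with four dark steel ribs along x, 3 mm thick, 6 mm above the plate, at y = -90, -30, 30, 90 mm. Three lanes 57 mm wide along x, centre lines y = -60, 0, 60 mm, open-ended (long things overhang); lane floor 8 mm above the bench. Origin: centre of underside; x roughly away from the robot. Left or right of the middle.
- tape: roll of brown packing tape lying flat, fixed on the bench, 114 mm in outer diameter, 48 mm high, with an open core 74 mm across that goes down to the bench. Origin: centre of its underside, on the core's axis. It lies on the other side of the middle from the board.
- scissors: black-handled scissors 206 x 84 x 11 mm, lying at the back left behind the work; a bystander, not to be moved. Origin: middle of their length, on the underside.

How it is judged (in metres and radians):
At the end, for the whole second after the job is handed in: Glue upright in the tape core (28 mm, 0.1 rad). Whisk head in the outer lane nearer the tape, handle in the other, screwdriver in the middle lane: within 16 mm of the lane's centre line, 35 mm of its middle, 0.22 rad, down on the floor. All at rest; scissors within 30 mm of their start (y of driver in the frame of board between -0.016 and 0.016 m and x of driver in the frame of board between -0.035 and 0.035 m and z of driver in the frame of board below 0.0105 m and angle between the x axis of driver and the x axis of board, either way round below 0.22 rad and ((y of tape in the frame of board above 0 m and y of whisk in the frame of board between 0.044 and 0.076 m and x of whisk in the frame of board between -0.035 and 0.035 m and z of whisk in the frame of board below 0.009 m and angle between the x axis of each of whisk, handle and the x axis of board, either way round below 0.22 rad and y of handle in the frame of board between -0.076 and -0.044 m and x of handle in the frame of board between -0.035 and 0.035 m and z of handle in the frame of board below 0.0125 m) or (y of tape in the frame of board below 0 m and y of whisk in the frame of board between -0.076 and -0.044 m and x of whisk in the frame of board between -0.035 and 0.035 m and z of whisk in the frame of board below 0.009 m and angle between the x axis of each of whisk, handle and the x axis of board, either way round below 0.22 rad and y of handle in the frame of board between 0.044 and 0.076 m and x of handle in the frame of board between -0.035 and 0.035 m and z of handle in the frame of board below 0.0125 m)) and horizontal distance between glue and tape below 0.028 m and height (world z) of glue below 0.01 m and angle between glue's own z axis and vertical below 0.1 rad and linear speed of each of handle, whisk, driver, glue below 0.02 m/s and distance of scissors from where it was at the start of the episode below 0.03 m); the robot touches nothing.
It fails at once if the scissors are pushed (moved over 30 mm) (distance of scissors from where it was at the start of the episode above 0.03 m).
It also fails if it takes over 109 s, if anything falls off the work surface, if the arm or the gripper's body presses on something with over 40 N, if the wrist force passes 120 N, or if a joint passes its speed limit or range.

ROBOT

A 6-joint arm with a two-finger parallel gripper is mounted at the origin on a cart in front of the work surface, level with it; the furniture and walls round the work are solid. World frame = base frame: x ahead of the robot, y to its left, z up, the work surface at z = 0. Lengths are in mm, angles in rad, forces in N, time in s.
With the tool pointing down it reaches from about 350 to 875 mm from the base axis. Payload 4.2 kg.
Tool frame: the origin (TCP) lies midway between the tips of the shut fingers; the grasp point (between the pads) lies 19 mm behind it; z points along the fingers, y is the direction in which the jaws open and shut (so a half turn about z gives the same grasp; the last joint's range is limited). The gripper opens to 85 mm and grips with 20 to 120 N. Pads are 22 mm wide; open, the fingers measure 114 mm over their backs; the gripper's body (76 mm by 85 mm) begins 54 mm behind the grasp point. The pads swing forward as they close: fully open they stand 13 mm farther back than shut.
Start: joints at [1.427, 0.385, 0.008, 0, -1.194, -0.259], TCP at [244.964, 574.971, 231.312] pointing down, gripper open.
Joint ranges: [-3.14, 3.14], [-1.21, 2.06], [-1.07, 1.41], [-3.16, 2.05], [-2.99, -0.16], [-3.1, 3.1]. Speed limits (rad/s): [2.79, 2.79, 3.14, 3.14, 3.14, 3.14].

INTERFACE

Orientations are given as a unit quaternion [x, y, z, w].
In Python, from bench import arm gives the robot as it stands.
- The arm moves only by the tool servo_tool, never from a script. Its argument "rows" is a list of rows, each an object of numbers: "fingers": the finger opening in cm, from 0 to 8.54; "x", "y", "z": the shift along the tool's x, y, z in cm; "turn": the turn about the tool's z in degrees. A call has 1 to 10 rows; each row shifts and turns the commanded pose from where the row before left it, along the tool's axes as they then stand; what a row does not reach is not made up. A row lasts 1/12 s, in which the tool goes at most 41.7 mm and 7.16 degrees, less where a joint would pass 70% of its speed; a pose out of reach is approached as far as the arm can. A call is refused whole if a number of a shift passes 4.17 or a number of a turn 7.16, either way. A call with a gripper value outside its range is refused whole. The fingers move at their own pace and stop on an object; the grip force is fixed at half the most. Time passes only in rows, so rows that do not move let the fingers close. It gives the time, the measured TCP pose, the force and the opening at its end, in the units of the state.
- arm.read_state(): the state, without advancing time (a new reading comes with each control period).
- arm.get_image(name): name is "side" or "top"; returns (picture, depth): 420x560x3 uint8, red, green, blue; 420x560 float32, mm along the optical axis (not along the pixel's ray), 0 where there is no reading.
- arm.camera_model(name): a dict with "fx", "fy", "cx", "cy" (pixels), "k1" (the pictures are not rectified: a ray, as slopes to the right and down, at radius r is drawn at 1 + k1 r^2 times it, then the intrinsics apply), "pose" (4x4, takes a point from camera to world coordinates). Camera axes: x right, y down, z forward; pixel columns grow to the right and rows downward; lengths in mm; the calibration is good to about 2 mm. A picture is of the moment at which its call begins. camera_model takes no time and is no camera call.
- arm.job_done(): hands the job in, once; it reports no verdict.
The state is a dict: "clock": time; "joints": joint angles; "joint_vel": joint speeds; "joint_efforts": joint torques, N m; "position": TCP position; "ee_rot": TCP orientation; "contact_force": force on the tool from outside, world axes, zero at the start; "wrist_torque": the same for the moment, N m; "gripper_width": finger opening in mm.
Only numpy, scipy, OpenCV 4.12 (cv2) and the standard library are available. Lean on these libraries where they do the work, as an engineer would, in place of code of your own. Each camera call takes 0.05 s, during which the arm holds its last target.

## Working session

There is one attempt and no reset: what is moved stays moved. The work goes in short steps, Python scripts to look and compute and a tool call to move; the robot and the scene stay as the last step left them, time stands still between calls to the robot, and variables do not carry over. Pictures are saved under pics/ and viewed, and the job is handed in when it is done.

Besides the shell and the picture viewer there is one more tool, called after ">>>" by a JSON object that holds its "name" and its "arguments", one argument or row to a line. servo_tool: Moves the arm, as the interface text tells. Its arguments: {"type":"object","properties":{"rows":{"type":"array","items":{"type":"object","properties":{"fingers":{"type":"number"},"x":{"type":"number"},"y":{"type":"number"},"z":{"type":"number"},"turn":{"type":"number"}}}}},"required":["rows"]}

```bash
ls; mkdir -p pics
cat > h.py <<'E'
import numpy as np, cv2
from bench import arm
def snap(n,tag):
    im,d=arm.get_image(n)
    cv2.imwrite(f'pics/{tag}.png',im[:,:,::-1]); np.save(f'pics/{tag}.npy',d)
    return im,d
def crop(tag,u0,v0,u1,v1,s,out):
    im=cv2.imread(f'pics/{tag}.png')[v0:v1,u0:u1]
    cv2.imwrite(f'pics/{out}.png',cv2.resize(im,None,fx=s,fy=s,interpolation=cv2.INTER_CUBIC))
def ray(n,u,v):
    m=arm.camera_model(n)
    K=np.array([[m['fx'],0,m['cx']],[0,m['fy'],m['cy']],[0,0,1.]])
    p=cv2.undistortPoints(np.array([[[u,v]]],float),K,np.array([m['k1'],0,0,0,0.]))[0,0]
    return p,np.array(m['pose'])
def px(n,tag,u,v):
    d=np.load(f'pics/{tag}.npy'); u_,v_=int(round(u)),int(round(v)); z=d[v_,u_]
    p,T=ray(n,u,v); return (T@[p[0]*z,p[1]*z,z,1])[:3].round(1)
def atz(n,u,v,h):
    p,T=ray(n,u,v); d=T[:3,:3]@[p[0],p[1],1]; o=T[:3,3]
    return (o+d*(h-o[2])/d[2]).round(1)
E
python3 - <<'E'
from h import *
for n in ('top','side'):
    snap(n,n+'0'); m=arm.camera_model(n); print(m)
print(arm.read_state())
E
```

```text
pics
{'fx': 481.5191949120527, 'fy': 481.5191949120527, 'cx': 281.5320616254148, 'cy': 206.65863500519347, 'k1': -0.1467847563083486, 'pose': array([[-1.24846722e-02, -9.97300020e-01,  7.23657630e-02,
         4.77769413e+02],
       [-9.99866380e-01,  1.16874827e-02, -1.14291248e-02,
        -2.01183595e+00],
       [ 1.05524927e-02, -7.24987824e-02, -9.97312675e-01,
         1.40666020e+03],
       [ 0.00000000e+00,  0.00000000e+00,  0.00000000e+00,
         1.00000000e+00]])}
{'fx': 461.6526697564901, 'fy': 461.6526697564901, 'cx': 279.6374715277665, 'cy': 213.3175488279782, 'k1': 0.040543174212495904, 'pose': array([[-8.53862998e-01, -1.99340284e-01,  4.80813303e-01,
        -1.02084056e+01],
       [-5.20497255e-01,  3.28373482e-01, -7.88196336e-01,
         9.26257389e+02],
       [-7.67057438e-04, -9.23273691e-01, -3.84142036e-01,
         4.98267892e+02],
       [ 0.00000000e+00,  0.00000000e+00,  0.00000000e+00,
         1.00000000e+00]])}
{'clock': 0.1, 'joints': array([ 1.42659442e+00,  3.85473510e-01,  6.74633977e-03, -4.60394906e-04,
       -1.19401341e+00, -2.58594471e-01]), 'joint_vel': array([ 0.00100563, -0.00201544,  0.00302764,  0.00318883, -0.00040788,
       -0.00094939]), 'joint_efforts': array([-4.16630860e-05, -3.93317914e+01,  1.88928884e+01,  4.19791505e+00,
       -2.61766858e-03,  3.76789053e-07]), 'position': array([244.76927526, 574.49353192, 230.32460498]), 'ee_rot': array([ 9.79770369e-01, -2.00122546e-01, -1.58045858e-04,  9.82766882e-04]), 'contact_force': array([ 0.0811185 , -0.30532171, -0.23829629]), 'wrist_torque': array([-0.05515847,  0.02710877,  0.00962066]), 'gripper_width': 85.26254552543529}
```

```bash
ls pics
```

```text
side0.npy
side0.png
top0.npy
top0.png
```

View pics/top0.png

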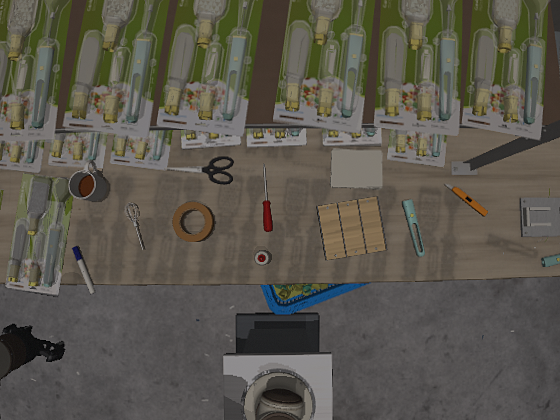

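View pics/side0.png

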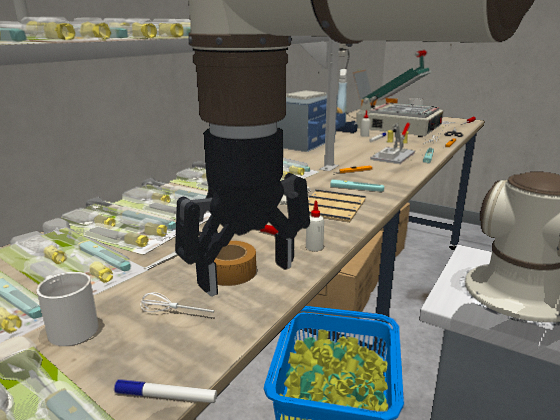

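The top view shows the whisk near (135,225), tape (193,221), driver (266,200), glue (262,257), board (351,228), teal handle (413,228) and scissors (208,170). I'll enlarge each of these next.

Run:
```python
from h import *
crop('top0',110,150,290,285,4.4,'c1')
crop('top0',300,180,440,275,5.5,'c2')
```

```text
(no output)
```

View pics/c1.png

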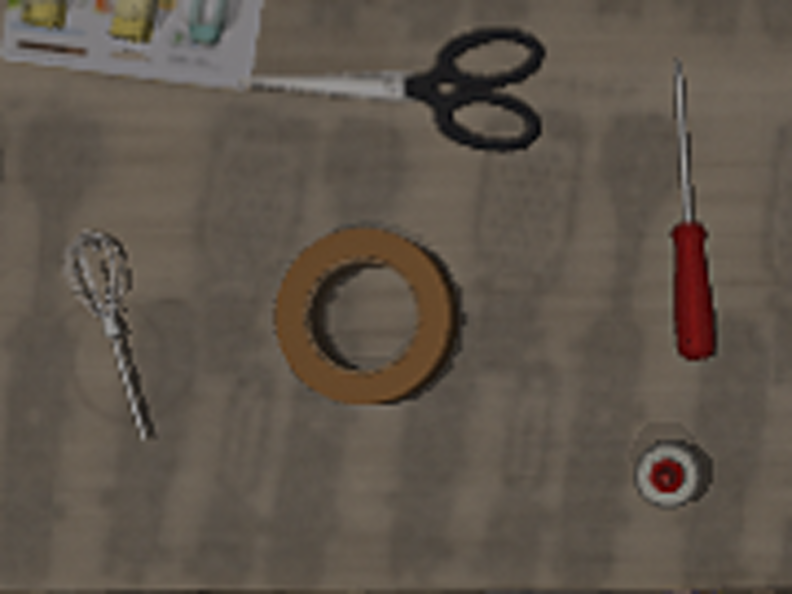

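View pics/c2.png

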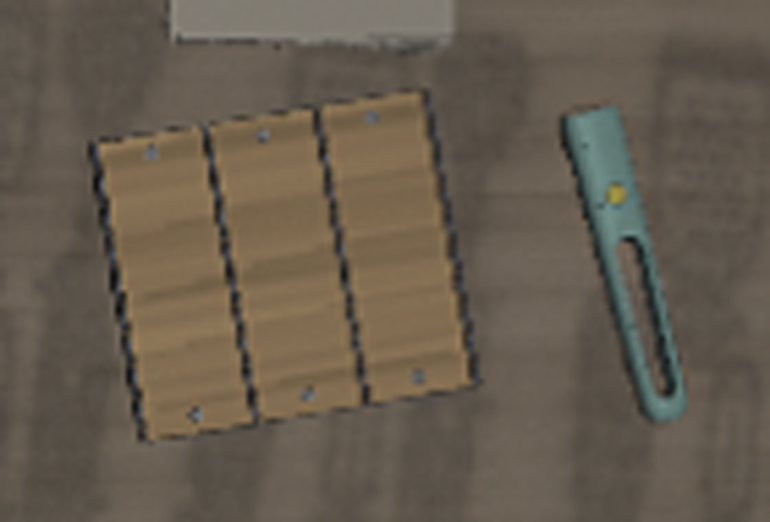

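```bash
cat >> h.py <<'E'
def C1(X,Y,h): return atz('top',110+(X+.5)/4.4-.5,150+(Y+.5)/4.4-.5,h)
def C2(X,Y,h): return atz('top',300+(X+.5)/5.5-.5,180+(Y+.5)/5.5-.5,h)
E
python3 - <<'E'
from h import *
def seg(name,a,b):
    d=a-b; print(name,a[:2],b[:2],'mid',((a+b)/2)[:2],'len',np.linalg.norm(d[:2]).round(1),'ang',np.degrees(np.arctan2(d[1],d[0])).round(1))
for i,(a,b) in enumerate([((95,143),(145,438)),((207,125),(256,421)),((318,108),(367,402)),((427,92),(477,383))]):
    seg('rib%d'%i,C2(*a,14),C2(*b,14))
seg('handle',C2(589,111,20),C2(663,422,20))
seg('whisk',C1(94,232,18),C1(150,437,18)); seg('stem',C1(112,320,18),C1(150,437,18))
seg('driver',C1(678,60,11),C1(697,357,11)); seg('dhandle',C1(688,225,11),C1(697,357,11))
print('glue nozzle',C1(667,477,121),'body',C1(669,473,88))
print('tape',C1(364.5,315,48), C1(274,315,48),C1(455,315,48),C1(364,226,48),C1(364,404,48))
for p in [(150,170),(246,170),(233,163)]: print(atz('top',*p,5),px('top','top0',*p))
print(px('top','top0',413,215),px('top','top0',137,235), px('top','top0',267,215),px('top','top0',177,222),px('top','top0',360,215),px('top','top0',20,220),px('top','top0',340,165))
E
```

```text
rib0 [ 580.7 -120.6] [ 425.1 -144.4] mid [ 502.9 -132.5] len 157.4 ang 8.7
rib1 [ 589.6 -180.3] [ 433.  -203.2] mid [ 511.3  -191.75] len 158.3 ang 8.3
rib2 [ 598.  -239.7] [ 442.  -262.4] mid [ 520.   -251.05] len 157.6 ang 8.3
rib3 [ 605.9 -298.6] [ 451.  -321.6] mid [ 528.45 -310.1 ] len 156.6 ang 8.4
handle [ 594.3 -384.6] [ 428.5 -420.2] mid [ 511.4 -402.4] len 169.6 ang 12.1
whisk [596.4 422.6] [460.2 383.8] mid [528.3 403.2] len 141.6 ang 15.9
stem [537.7 409.8] [460.2 383.8] mid [498.95 396.8 ] len 81.7 ang 18.5
driver [707.1  32.6] [509.5  22. ] mid [608.3  27.3] len 197.9 ang 3.1
dhandle [596.8  27. ] [509.5  22. ] mid [553.15  24.5 ] len 87.4 ang 3.3
glue nozzle [434.7  39.  121. ] body [436.   38.8  88. ]
tape [538.  235.2  48. ] [538.6 294.2  48. ] [537.4 176.6  48. ] [595.5 235.6  48. ] [480.8 235.6  48. ]
[692.9 370.2   5. ] [693.3 370.9   2.3]
[688.7  85.    5. ] [6.894e+02 8.520e+01 4.000e-01]
[710.  123.1   5. ] [710.5 123.4   1.7]
[ 549.3 -401.7   21.7] [501.1 409.5  -1.3] [554.8  24.3  20. ] [536.2 279.6  47.2] [ 551.7 -245.8   16.2] [547.2 766.9  24.3] [ 699.7 -191.3   11.5]
```

Run:
```python
from h import *
crop('top0',115,195,160,255,10,'c3')
crop('side0',120,270,240,340,6.5,'c4')
```

```text
(no output)
```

View pics/c3.png

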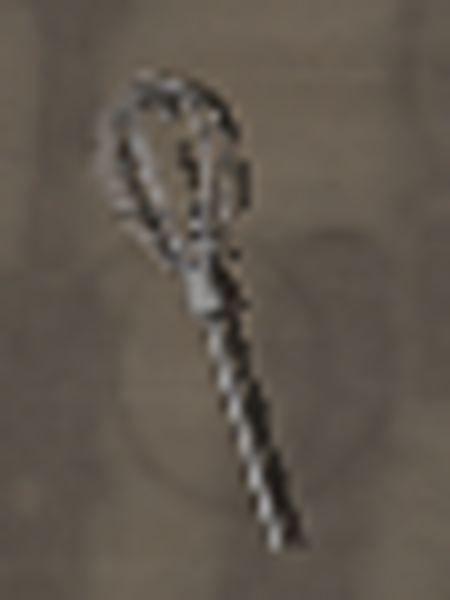

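View pics/c4.png

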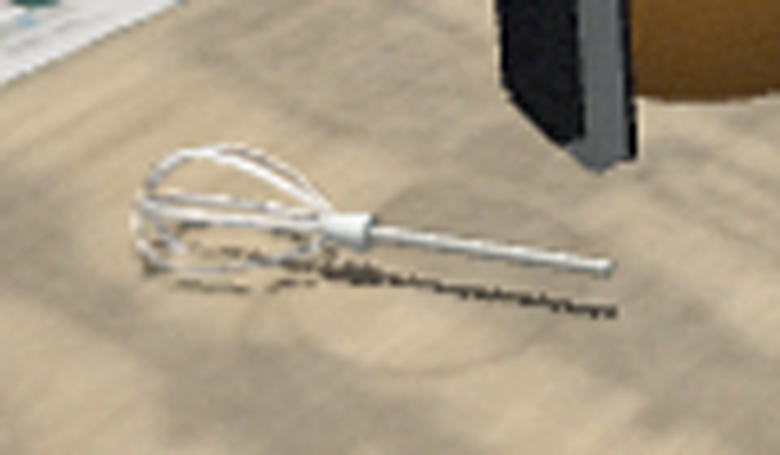

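```bash
cat >> h.py <<'E'
def phi_now(s):
    from scipy.spatial.transform import Rotation as R
    x=R.from_quat(s['ee_rot']).apply([1,0,0]); return np.degrees(np.arctan2(x[1],x[0]))
def plan(x,y,z,phi=None,n=None,fing=None):
    "equal rows: turn is spread, in-plane shift in tool axes as they stand at start of each row"
    s=arm.read_state(); p=np.array(s['position']); f0=phi_now(s)
    if phi is None: phi=f0
    dphi=(phi-f0+90)%180-90
    d=np.array([x,y,z])-p
    k=max(int(np.ceil(np.linalg.norm(d)/30)),int(np.ceil(abs(dphi)/6.5)),1)
    n=n or k
    print('from',p.round(1),'phi',round(f0,1),'clock',round(s['clock'],2),'j',np.round(s['joints'],2),'w',round(s['gripper_width'],1),'F',np.round(s['contact_force'],1))
    for i in range(n):
        a=np.radians(f0+dphi*i/n); st=d/n/10
        # tool x=(cos,sin), tool y=(sin,-cos), z down
        print('{"x":%.2f,"y":%.2f,"z":%.2f,"turn":%.1f}'%(st[0]*np.cos(a)+st[1]*np.sin(a),st[0]*np.sin(a)-st[1]*np.cos(a),-st[2],-dphi/n))
E
python3 - <<'E'
from h import *
C3=lambda X,Y,h: atz('top',115+(X+.5)/10-.5,195+(Y+.5)/10-.5,h)
a=C3(150,75,18);b=C3(275,545,18);c=C3(205,285,18);d=a-b
print(a,b,c,np.linalg.norm(d),np.degrees(np.arctan2(d[1],d[0])),(a+b)/2)
plan(531,405.5,90,15.5)
E
```

```text
[597.3 426.9  18. ] [459.8 388.7  18. ] [535.6 409.9  18. ] 142.70770827113714 15.526260125767244 [528.55 407.8   18.  ]
from [244.8 574.5 230.3] phi -23.1 clock 0.1 j [ 1.43  0.39  0.01 -0.   -1.19 -0.26] w 85.3 F [ 0.1 -0.3 -0.2]
{"x":2.54,"y":0.33,"z":1.08,"turn":-3.0}
{"x":2.51,"y":0.46,"z":1.08,"turn":-3.0}
{"x":2.49,"y":0.59,"z":1.08,"turn":-3.0}
{"x":2.45,"y":0.72,"z":1.08,"turn":-3.0}
{"x":2.41,"y":0.85,"z":1.08,"turn":-3.0}
{"x":2.37,"y":0.97,"z":1.08,"turn":-3.0}
{"x":2.31,"y":1.09,"z":1.08,"turn":-3.0}
{"x":2.25,"y":1.21,"z":1.08,"turn":-3.0}
{"x":2.19,"y":1.33,"z":1.08,"turn":-3.0}
{"x":2.12,"y":1.44,"z":1.08,"turn":-3.0}
{"x":2.04,"y":1.54,"z":1.08,"turn":-3.0}
{"x":1.96,"y":1.65,"z":1.08,"turn":-3.0}
{"x":1.87,"y":1.75,"z":1.08,"turn":-3.0}
```

>>> {"name": "servo_tool", "arguments": {
  "rows": [
    {"x": 2.5, "y": 0.3, "z": 1.1, "turn": -3, "fingers": 5},
    {"x": 2.5, "y": 0.5, "z": 1.1, "turn": -3},
    {"x": 2.5, "y": 0.6, "z": 1.1, "turn": -3},
    {"x": 2.4, "y": 0.7, "z": 1.1, "turn": -3},
    {"x": 2.4, "y": 0.9, "z": 1.1, "turn": -3},
    {"x": 2.4, "y": 1.0, "z": 1.1, "turn": -3},
    {"x": 2.3, "y": 1.1, "z": 1.1, "turn": -3},
    {"x": 2.3, "y": 1.2, "z": 1.1, "turn": -3},
    {"x": 2.2, "y": 1.3, "z": 1.1, "turn": -3},
    {"x": 2.1, "y": 1.4, "z": 1.1, "turn": -3}
  ]
}}

```text
invalid input at $.rows[1]: expected keys fingers, x, y, z, turn
```

>>> {"name": "servo_tool", "arguments": {
  "rows": [
    {"x": 2.0, "y": 1.4, "z": 1.1, "turn": -3},
    {"x": 2.0, "y": 1.5, "z": 1.1, "turn": -3},
    {"x": 1.9, "y": 1.5, "z": 1.1, "turn": -3},
    {},
    {}
  ]
}}

```text
invalid input at $.rows[0]: expected keys fingers, x, y, z, turn
```

Run:
```python
from h import *
plan(528,407.5,40,15.5)
```

```text
from [244.8 574.5 230.3] phi -23.1 clock 0.1 j [ 1.43  0.39  0.01 -0.   -1.19 -0.26] w 85.3 F [ 0.1 -0.3 -0.2]
{"x":2.51,"y":0.33,"z":1.46,"turn":-3.0}
{"x":2.49,"y":0.46,"z":1.46,"turn":-3.0}
{"x":2.46,"y":0.58,"z":1.46,"turn":-3.0}
{"x":2.43,"y":0.71,"z":1.46,"turn":-3.0}
{"x":2.39,"y":0.84,"z":1.46,"turn":-3.0}
{"x":2.34,"y":0.96,"z":1.46,"turn":-3.0}
{"x":2.29,"y":1.08,"z":1.46,"turn":-3.0}
{"x":2.23,"y":1.20,"z":1.46,"turn":-3.0}
{"x":2.16,"y":1.31,"z":1.46,"turn":-3.0}
{"x":2.09,"y":1.42,"z":1.46,"turn":-3.0}
{"x":2.02,"y":1.53,"z":1.46,"turn":-3.0}
{"x":1.94,"y":1.63,"z":1.46,"turn":-3.0}
{"x":1.85,"y":1.73,"z":1.46,"turn":-3.0}
```

>>> {"name": "servo_tool", "arguments": {
  "rows": [
    {"x": 2.5, "y": 0.3, "z": 1.1, "turn": -3, "fingers": 5},
    {"x": 2.5, "y": 0.5, "z": 1.1, "turn": -3, "fingers": 5},
    {"x": 2.5, "y": 0.6, "z": 1.1, "turn": -3, "fingers": 5},
    {"x": 2.4, "y": 0.7, "z": 1.1, "turn": -3, "fingers": 5},
    {"x": 2.4, "y": 0.9, "z": 1.1, "turn": -3, "fingers": 5},
    {"x": 2.4, "y": 1.0, "z": 1.1, "turn": -3, "fingers": 5},
    {"x": 2.3, "y": 1.1, "z": 1.1, "turn": -3, "fingers": 5},
    {"x": 2.3, "y": 1.2, "z": 1.1, "turn": -3, "fingers": 5},
    {"x": 2.2, "y": 1.3, "z": 1.1, "turn": -3, "fingers": 5},
    {"x": 2.1, "y": 1.4, "z": 1.1, "turn": -3, "fingers": 5}
  ]
}}

```text
clock: 0.93
position: [465.9, 444.7, 120.2]
ee_rot: [0.998, 0.062, -0.0, 0.0]
contact_force: [-0.1, 0.6, 0.0]
gripper_width: 50.2
```

>>> {"name": "servo_tool", "arguments": {
  "rows": [
    {"x": 2.0, "y": 1.4, "z": 1.1, "turn": -3, "fingers": 5},
    {"x": 2.0, "y": 1.5, "z": 1.1, "turn": -3, "fingers": 5},
    {"x": 1.9, "y": 1.5, "z": 1.1, "turn": -3, "fingers": 5},
    {"x": 0, "y": 0, "z": 0, "turn": 0, "fingers": 5},
    {"x": 0, "y": 0, "z": 0, "turn": 0, "fingers": 5}
  ]
}}

```text
clock: 1.35
position: [531.1, 411.0, 86.5]
ee_rot: [0.991, 0.137, -0.001, 0.001]
contact_force: [-0.3, 0.5, 0.5]
gripper_width: 49.9
```

Run:
```python
from h import *
plan(528,407.5,40,15.5)
```

```text
from [531.1 411.   86.5] phi 15.8 clock 1.35 j [ 0.9   0.58 -0.04 -0.   -0.95  0.95] w 49.9 F [-0.3  0.5  0.5]
{"x":-0.20,"y":0.13,"z":2.32,"turn":0.1}
{"x":-0.20,"y":0.13,"z":2.32,"turn":0.1}
```

>>> {"name": "servo_tool", "arguments": {
  "rows": [
    {"x": -0.2, "y": 0.1, "z": 2.5, "turn": 0, "fingers": 5},
    {"x": -0.2, "y": 0.1, "z": 2.5, "turn": 0.3, "fingers": 5},
    {"x": 0, "y": 0, "z": 1.5, "turn": 0, "fingers": 5},
    {"x": 0, "y": 0, "z": 1.2, "turn": 0, "fingers": 5},
    {"x": 0, "y": 0, "z": 0, "turn": 0, "fingers": 5}
  ]
}}

```text
clock: 1.77
position: [525.6, 408.9, 8.8]
ee_rot: [0.991, 0.136, -0.002, 0.001]
contact_force: [-0.2, -1.1, 0.5]
gripper_width: 50.0
```

Run:
```python
from h import *
snap('side','s1'); crop('s1',100,200,300,340,4,'s1c')
snap('top','t1'); crop('t1',100,180,180,260,7,'t1c')
```

```text
(no output)
```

View pics/s1c.png

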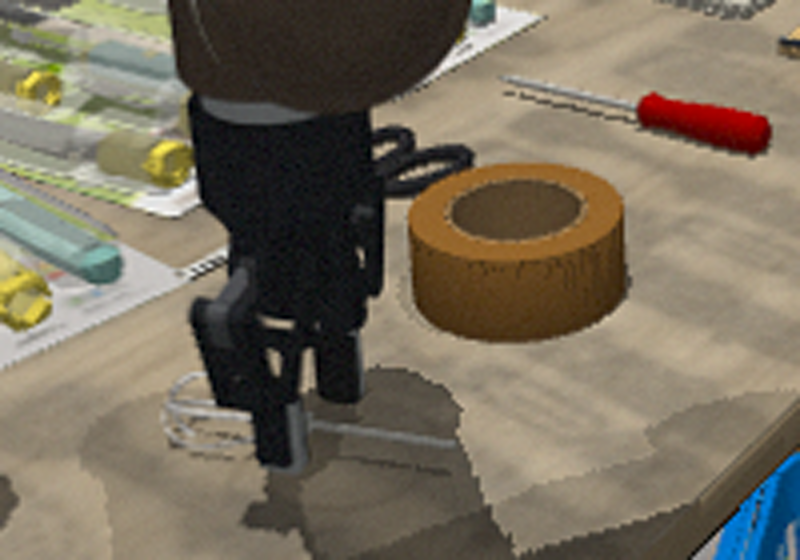

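View pics/t1c.png

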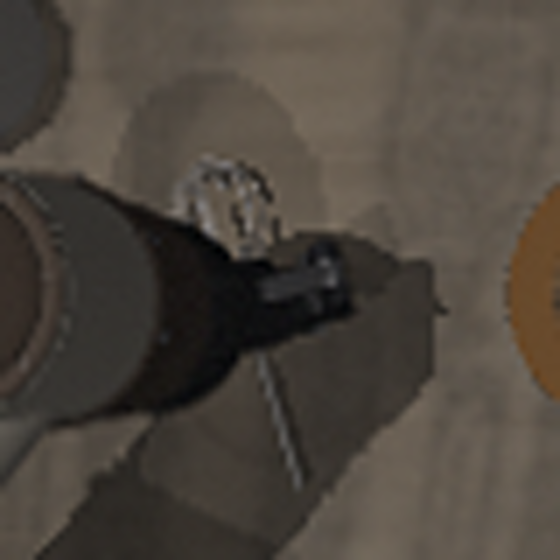

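The fingers straddle the stem just behind the bulb, at about (130,222) in the top view. I'll close on it.

>>> {"name": "servo_tool", "arguments": {
  "rows": [
    {"x": 0, "y": 0, "z": 0, "turn": 0, "fingers": 0},
    {"x": 0, "y": 0, "z": 0, "turn": 0, "fingers": 0},
    {"x": 0, "y": 0, "z": 0, "turn": 0, "fingers": 0},
    {"x": 0, "y": 0, "z": 0, "turn": 0, "fingers": 0},
    {"x": 0, "y": 0, "z": 0, "turn": 0, "fingers": 0},
    {"x": 0, "y": 0, "z": 0, "turn": 0, "fingers": 0},
    {"x": 0, "y": 0, "z": 0, "turn": 0, "fingers": 0}
  ]
}}

```text
clock: 2.45
position: [527.8, 410.0, 12.6]
ee_rot: [0.991, 0.136, 0.001, -0.001]
contact_force: [-1.3, -0.7, 5.5]
gripper_width: 7.9
```

>>> {"name": "servo_tool", "arguments": {
  "rows": [
    {"x": 0, "y": 0, "z": -2, "turn": 0, "fingers": 0},
    {"x": 0, "y": 0, "z": -3, "turn": 0, "fingers": 0},
    {"x": 0, "y": 0, "z": -3, "turn": 0, "fingers": 0},
    {"x": 0, "y": 0, "z": -3, "turn": 0, "fingers": 0},
    {"x": 0, "y": 0, "z": 0, "turn": 0, "fingers": 0}
  ]
}}

```text
clock: 2.87
position: [530.5, 412.1, 128.7]
ee_rot: [0.991, 0.137, 0.005, -0.004]
contact_force: [0.8, 0.2, 0.6]
gripper_width: 7.8
```

Run:
```python
from h import *
snap('side','s2'); crop('s2',100,100,300,300,3,'s2c')
plan(506.9,-162,110,8.4)
```

```text
from [529.1 411.1 125.4] phi 15.6 clock 2.92 j [ 0.9   0.54 -0.02  0.   -1.01  0.94] w 7.8 F [0.6 0.2 0.4]
{"x":-0.88,"y":2.73,"z":0.08,"turn":0.4}
{"x":-0.86,"y":2.74,"z":0.08,"turn":0.4}
{"x":-0.84,"y":2.74,"z":0.08,"turn":0.4}
{"x":-0.83,"y":2.75,"z":0.08,"turn":0.4}
{"x":-0.81,"y":2.75,"z":0.08,"turn":0.4}
{"x":-0.79,"y":2.76,"z":0.08,"turn":0.4}
{"x":-0.78,"y":2.76,"z":0.08,"turn":0.4}
{"x":-0.76,"y":2.77,"z":0.08,"turn":0.4}
{"x":-0.74,"y":2.77,"z":0.08,"turn":0.4}
{"x":-0.72,"y":2.78,"z":0.08,"turn":0.4}
{"x":-0.71,"y":2.78,"z":0.08,"turn":0.4}
{"x":-0.69,"y":2.78,"z":0.08,"turn":0.4}
{"x":-0.67,"y":2.79,"z":0.08,"turn":0.4}
{"x":-0.65,"y":2.79,"z":0.08,"turn":0.4}
{"x":-0.63,"y":2.80,"z":0.08,"turn":0.4}
{"x":-0.62,"y":2.80,"z":0.08,"turn":0.4}
{"x":-0.60,"y":2.80,"z":0.08,"turn":0.4}
{"x":-0.58,"y":2.81,"z":0.08,"turn":0.4}
{"x":-0.56,"y":2.81,"z":0.08,"turn":0.4}
{"x":-0.55,"y":2.82,"z":0.08,"turn":0.4}
```

View pics/s2c.png

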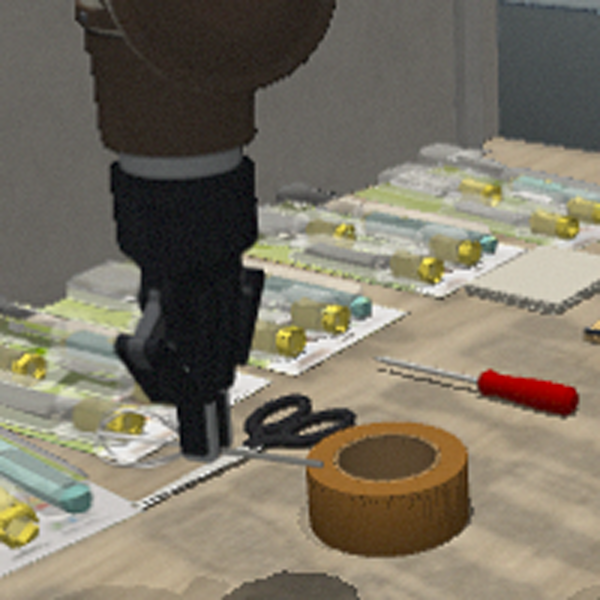

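>>> {"name": "servo_tool", "arguments": {
  "rows": [
    {"x": -0.6, "y": 2, "z": -1.5, "turn": 0.5, "fingers": 0},
    {"x": -1, "y": 3, "z": -1.5, "turn": 0.5, "fingers": 0},
    {"x": -1, "y": 3.5, "z": 0, "turn": 0.5, "fingers": 0},
    {"x": -1, "y": 3.5, "z": 0, "turn": 0.5, "fingers": 0},
    {"x": -1, "y": 3.5, "z": 0, "turn": 0.5, "fingers": 0},
    {"x": -1, "y": 3.5, "z": 0, "turn": 0.5, "fingers": 0},
    {"x": -1, "y": 3.5, "z": 0, "turn": 0.5, "fingers": 0},
    {"x": -0.9, "y": 3.5, "z": 0, "turn": 0.5, "fingers": 0},
    {"x": -0.9, "y": 3.5, "z": 0, "turn": 0.5, "fingers": 0},
    {"x": -0.9, "y": 3.5, "z": 0, "turn": 0.5, "fingers": 0}
  ]
}}

```text
clock: 3.75
position: [511.3, 65.0, 150.0]
ee_rot: [0.996, 0.092, -0.001, 0.0]
contact_force: [0.4, 0.2, -0.2]
gripper_width: 7.9
```

>>> {"name": "servo_tool", "arguments": {
  "rows": [
    {"x": -0.8, "y": 3.5, "z": 0, "turn": 0.5, "fingers": 0},
    {"x": -0.8, "y": 3.5, "z": 0, "turn": 0.5, "fingers": 0},
    {"x": -0.7, "y": 3.5, "z": 0, "turn": 0.5, "fingers": 0},
    {"x": -0.7, "y": 3.5, "z": 0, "turn": 0.5, "fingers": 0},
    {"x": -0.7, "y": 3.5, "z": 0, "turn": 0, "fingers": 0},
    {"x": -0.6, "y": 2.5, "z": 0, "turn": 0, "fingers": 0},
    {"x": 0, "y": 1, "z": 0, "turn": 0, "fingers": 0},
    {"x": 0, "y": 0, "z": 0, "turn": 0, "fingers": 0},
    {"x": 0, "y": 0, "z": 0, "turn": 0, "fingers": 0}
  ]
}}

```text
clock: 4.5
position: [504.1, -147.4, 150.4]
ee_rot: [0.997, 0.074, -0.001, -0.0]
contact_force: [0.5, -0.2, 0.3]
gripper_width: 7.9
```

Run:
```python
from h import *
snap('top','t2'); crop('t2',290,160,440,280,5,'t2c')
plan(506.9,-162,60,8.4)
```

```text
from [ 504.4 -146.8  150.6] phi 8.6 clock 4.55 j [ 0.03  0.29 -0.35 -0.   -0.93  1.7 ] w 8.0 F [-0.3 -0.1  0.9]
{"x":0.01,"y":0.39,"z":2.26,"turn":0.1}
{"x":0.01,"y":0.39,"z":2.26,"turn":0.1}
{"x":0.01,"y":0.39,"z":2.26,"turn":0.1}
{"x":0.01,"y":0.39,"z":2.26,"turn":0.1}
```

View pics/t2c.png

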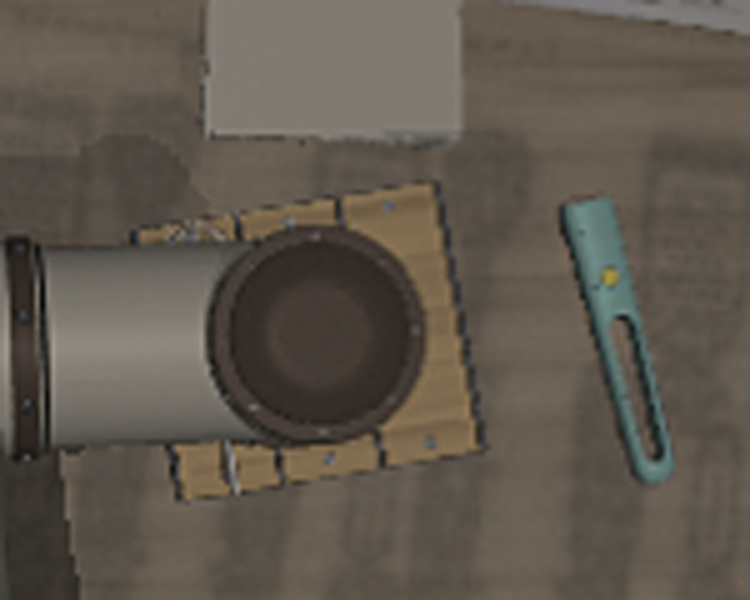

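>>> {"name": "servo_tool", "arguments": {
  "rows": [
    {"x": 0, "y": 0.8, "z": 3, "turn": 0.1, "fingers": 0},
    {"x": 0, "y": 0.7, "z": 3, "turn": 0, "fingers": 0},
    {"x": 0, "y": 0, "z": 3, "turn": 0, "fingers": 0},
    {"x": 0, "y": 0, "z": 2, "turn": 0, "fingers": 0},
    {"x": 0, "y": 0, "z": 1.3, "turn": 0, "fingers": 0},
    {"x": 0, "y": 0, "z": 0, "turn": 0, "fingers": 0},
    {"x": 0, "y": 0, "z": 0, "turn": 0, "fingers": 0}
  ]
}}

```text
clock: 5.13
position: [506.9, -161.0, 27.9]
ee_rot: [0.997, 0.075, -0.001, -0.0]
contact_force: [-0.1, 0.1, -0.0]
gripper_width: 7.8
```

Run:
```python
from h import *
snap('top','t3'); crop('t3',290,160,440,280,5,'t3c')
snap('side','s3'); crop('s3',280,140,420,240,5.5,'s3c')
plan(506.9,-162,20,8.4)
```

```text
from [ 508.  -161.4   29.3] phi 8.6 clock 5.23 j [-0.    0.47 -0.46  0.   -0.64  1.72] w 7.8 F [ 0.6  1.  -0.5]
{"x":-0.11,"y":0.04,"z":0.93,"turn":0.2}
```

View pics/s3c.png

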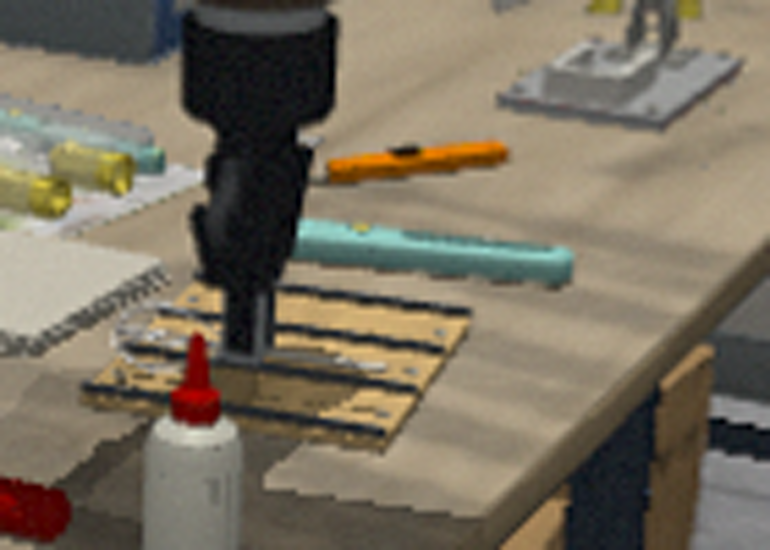

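View pics/t3c.png

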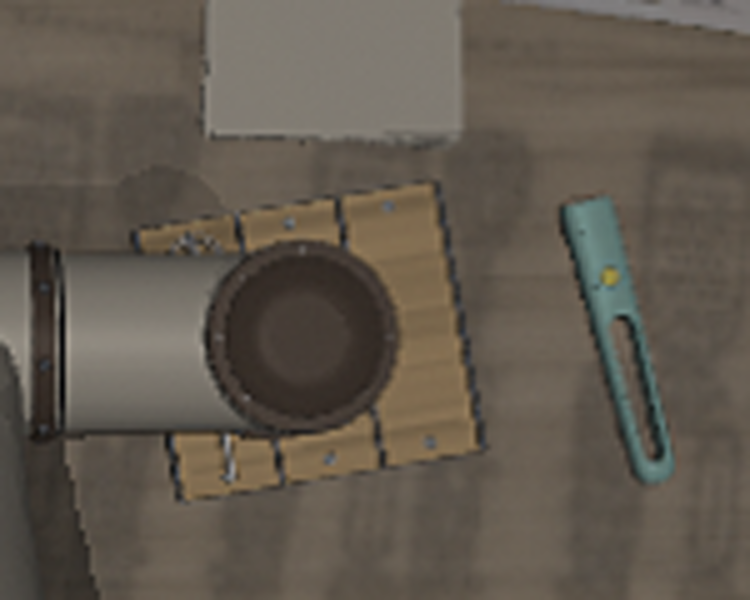

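>>> {"name": "servo_tool", "arguments": {
  "rows": [
    {"x": 0, "y": 0, "z": 0.5, "turn": 0, "fingers": 0},
    {"x": 0, "y": 0, "z": 0.3, "turn": 0, "fingers": 0},
    {"x": 0, "y": 0, "z": 0, "turn": 0, "fingers": 0},
    {"x": 0, "y": 0, "z": 0, "turn": 0, "fingers": 0}
  ]
}}

```text
clock: 5.57
position: [507.2, -162.1, 20.7]
ee_rot: [0.997, 0.074, 0.001, 0.0]
contact_force: [0.2, 0.9, 0.7]
gripper_width: 7.7
```

>>> {"name": "servo_tool", "arguments": {
  "rows": [
    {"x": 0, "y": 0, "z": 0.1, "turn": 0, "fingers": 0},
    {"x": 0, "y": 0, "z": 0, "turn": 0, "fingers": 0},
    {"x": 0, "y": 0, "z": 0, "turn": 0, "fingers": 2.5},
    {"x": 0, "y": 0, "z": 0, "turn": 0, "fingers": 2.5},
    {"x": 0, "y": 0, "z": 0, "turn": 0, "fingers": 2.5},
    {"x": 0, "y": 0, "z": 0, "turn": 0, "fingers": 2.5}
  ]
}}

```text
clock: 6.07
position: [506.7, -162.2, 19.1]
ee_rot: [0.997, 0.074, -0.0, -0.0]
contact_force: [0.5, 0.3, 0.1]
gripper_width: 25.1
```

>>> {"name": "servo_tool", "arguments": {
  "rows": [
    {"x": 0, "y": 0, "z": -1, "turn": 0, "fingers": 2.5},
    {"x": 0, "y": 0, "z": -2, "turn": 0, "fingers": 2.5},
    {"x": 0, "y": 0, "z": -3, "turn": 0, "fingers": 5},
    {"x": 0, "y": 0, "z": -3, "turn": 0, "fingers": 5},
    {"x": 0, "y": 0, "z": -3.5, "turn": 0, "fingers": 6.5},
    {"x": 0, "y": 0, "z": -3.5, "turn": 0, "fingers": 6.5},
    {"x": 0, "y": 0, "z": -2, "turn": 0, "fingers": 6.5}
  ]
}}

```text
clock: 6.65
position: [508.3, -162.5, 204.4]
ee_rot: [0.997, 0.075, 0.003, 0.001]
contact_force: [0.2, -0.6, -0.5]
gripper_width: 65.1
```

Run:
```python
from h import *
plan(436,39,200,0)
```

```text
from [ 508.3 -162.5  204.4] phi 8.6 clock 6.65 j [-0.    0.25 -0.26  0.   -1.05  1.72] w 65.1 F [ 0.2 -0.6 -0.5]
{"x":-0.52,"y":-2.63,"z":0.06,"turn":1.1}
{"x":-0.57,"y":-2.62,"z":0.06,"turn":1.1}
{"x":-0.62,"y":-2.60,"z":0.06,"turn":1.1}
{"x":-0.66,"y":-2.59,"z":0.06,"turn":1.1}
{"x":-0.71,"y":-2.58,"z":0.06,"turn":1.1}
{"x":-0.76,"y":-2.57,"z":0.06,"turn":1.1}
{"x":-0.81,"y":-2.55,"z":0.06,"turn":1.1}
{"x":-0.86,"y":-2.54,"z":0.06,"turn":1.1}
```

>>> {"name": "servo_tool", "arguments": {
  "rows": [
    {"x": -0.5, "y": -2.6, "z": 0, "turn": 1, "fingers": 6.5},
    {"x": -0.6, "y": -2.6, "z": 0, "turn": 1, "fingers": 6.5},
    {"x": -0.6, "y": -2.6, "z": 0, "turn": 1, "fingers": 6.5},
    {"x": -0.7, "y": -2.6, "z": 0, "turn": 1, "fingers": 6.5},
    {"x": -0.7, "y": -2.6, "z": 0, "turn": 1, "fingers": 6.5},
    {"x": -0.8, "y": -2.6, "z": 0, "turn": 1, "fingers": 6.5},
    {"x": -0.8, "y": -2.5, "z": 0, "turn": 1, "fingers": 6.5},
    {"x": -0.8, "y": -2.5, "z": 0, "turn": 1, "fingers": 6.5},
    {"x": 0, "y": 0, "z": 0, "turn": 0, "fingers": 6.5},
    {"x": 0, "y": 0, "z": 0, "turn": 0, "fingers": 6.5}
  ]
}}

```text
clock: 7.48
position: [433.7, 39.3, 200.1]
ee_rot: [1.0, 0.006, 0.001, -0.0]
contact_force: [-0.3, -0.9, 0.1]
gripper_width: 64.4
```

Run:
```python
from h import *
snap('top','t4'); crop('t4',230,160,440,280,3.8,'t4c')
snap('side','s4'); crop('s4',220,120,400,260,4.4,'s4c')
plan(435.5,39,52,0)
```

```text
from [434.1  38.2 199.7] phi 0.5 clock 7.58 j [ 0.46  0.09 -0.48  0.   -1.    1.12] w 65.3 F [0.4 0.3 0.2]
{"x":0.03,"y":-0.02,"z":2.95,"turn":0.1}
{"x":0.03,"y":-0.02,"z":2.95,"turn":0.1}
{"x":0.03,"y":-0.02,"z":2.95,"turn":0.1}
{"x":0.03,"y":-0.02,"z":2.95,"turn":0.1}
{"x":0.03,"y":-0.02,"z":2.95,"turn":0.1}
```

View pics/t4c.png

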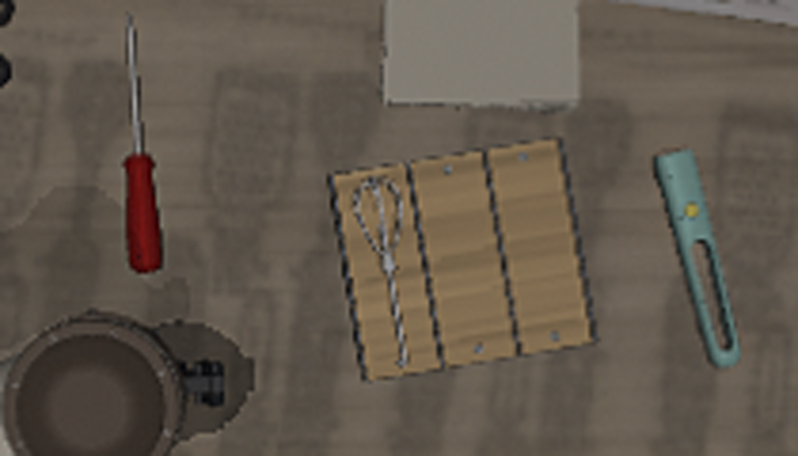

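View pics/s4c.png

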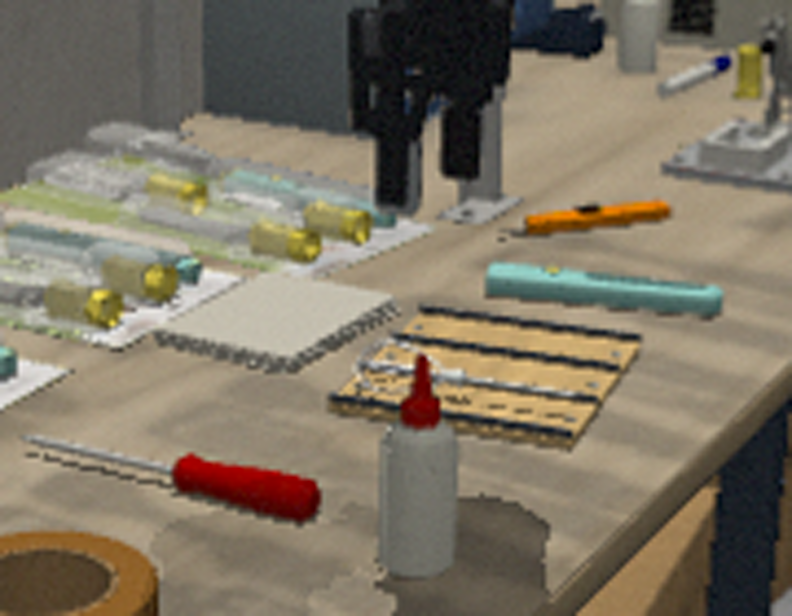

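The whisk is lying centred in the left-hand lane, at about t4c (385,270). Next I'll lower over the glue bottle.

>>> {"name": "servo_tool", "arguments": {
  "rows": [
    {"x": 0, "y": 0, "z": 3, "turn": 0, "fingers": 6.5},
    {"x": 0.1, "y": 0, "z": 3, "turn": 0, "fingers": 6.5},
    {"x": 0.1, "y": 0, "z": 3, "turn": 0, "fingers": 6.5},
    {"x": 0, "y": 0, "z": 3, "turn": 0, "fingers": 6.5},
    {"x": 0, "y": 0, "z": 2.6, "turn": 0, "fingers": 6.5},
    {"x": 0, "y": 0, "z": 0, "turn": 0, "fingers": 6.5},
    {"x": 0, "y": 0, "z": 0, "turn": 0, "fingers": 6.5}
  ]
}}

```text
clock: 8.17
position: [435.9, 37.4, 52.8]
ee_rot: [1.0, 0.004, -0.001, 0.001]
contact_force: [-0.1, -0.7, 1.2]
gripper_width: 64.7
```

>>> {"name": "servo_tool", "arguments": {
  "rows": [
    {"x": 0, "y": 0, "z": 0, "turn": 0, "fingers": 3},
    {"x": 0, "y": 0, "z": 0, "turn": 0, "fingers": 3},
    {"x": 0, "y": 0, "z": 0, "turn": 0, "fingers": 3},
    {"x": 0, "y": 0, "z": 0, "turn": 0, "fingers": 3},
    {"x": 0, "y": 0, "z": 0, "turn": 0, "fingers": 3},
    {"x": 0, "y": 0, "z": 0, "turn": 0, "fingers": 3}
  ]
}}

```text
clock: 8.67
position: [436.9, 38.5, 54.9]
ee_rot: [1.0, 0.005, 0.001, -0.0]
contact_force: [0.4, -2.0, 7.1]
gripper_width: 49.4
```

>>> {"name": "servo_tool", "arguments": {
  "rows": [
    {"x": 0, "y": 0, "z": 0, "turn": 0, "fingers": 3},
    {"x": 0, "y": 0, "z": 0, "turn": 0, "fingers": 3}
  ]
}}

```text
clock: 8.83
position: [436.9, 38.5, 54.9]
ee_rot: [1.0, 0.005, 0.001, -0.0]
contact_force: [-0.4, -2.2, 7.1]
gripper_width: 49.3
```

Run:
```python
from h import *
snap('side','s5'); crop('s5',250,120,380,260,5,'s5c')
print(arm.read_state())
```

```text
{'clock': 8.8833, 'joints': array([ 0.46148081,  0.3022815 , -0.66544014,  0.00136007, -0.60037375,
        1.11823748]), 'joint_vel': array([ 0.00070092, -0.00156989,  0.00061793,  0.00289591, -0.0007834 ,
       -0.00159392]), 'joint_efforts': array([ 7.83045385e-01, -2.50985920e+01,  1.06671157e+01,  1.69233140e+00,
        4.66055777e-01,  1.83880620e-04]), 'position': array([436.92560937,  38.55647163,  54.91912034]), 'ee_rot': array([ 9.99986406e-01,  5.02155574e-03,  1.38173972e-03, -2.50490668e-04]), 'contact_force': array([-0.25230702, -1.63785702,  6.81159566]), 'wrist_torque': array([-0.72351507,  0.11716863,  0.02648076]), 'gripper_width': 49.201311429960654}
```

View pics/s5c.png

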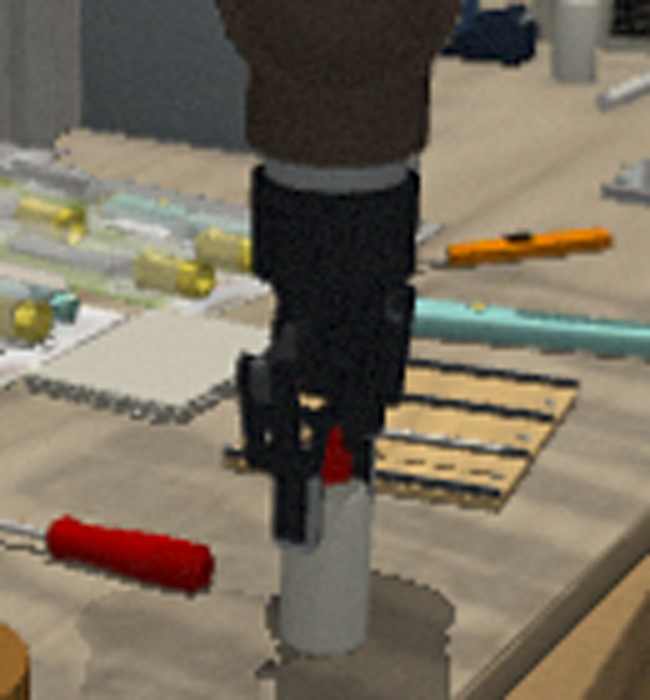

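Run:
```python
from h import *
im=cv2.imread('pics/s4.png'); 
crop('s4',298,190,334,258,9,'g1'); crop('top0',245,240,280,275,14,'g2')
a=cv2.imread('pics/g1.png');b=cv2.imread('pics/g2.png')
H=max(a.shape[0],b.shape[0]); o=np.zeros((H,a.shape[1]+b.shape[1],3),np.uint8);o[:a.shape[0],:a.shape[1]]=a;o[:b.shape[0],a.shape[1]:]=b
o=cv2.convertScaleAbs(o,alpha=1.4);cv2.imwrite('pics/g.png',o[:600])
```

```text
(no output)
```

View pics/g.png

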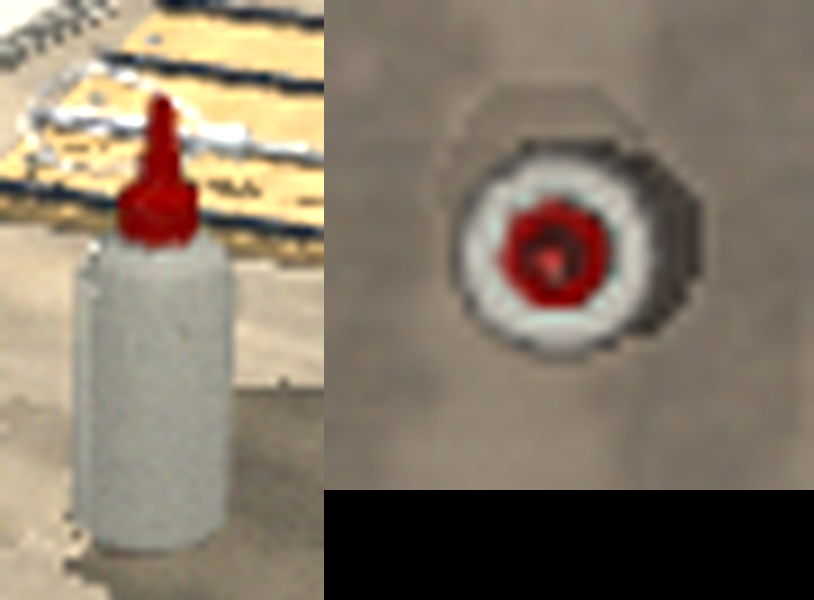

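>>> {"name": "servo_tool", "arguments": {
  "rows": [
    {"x": 0, "y": 0, "z": 0, "turn": 0, "fingers": 6.5},
    {"x": 0, "y": 0, "z": 0, "turn": 0, "fingers": 6.5},
    {"x": 0, "y": 0, "z": 0, "turn": 5, "fingers": 6.5},
    {"x": 0, "y": 0, "z": 0, "turn": 6, "fingers": 6.5},
    {"x": 0, "y": 0, "z": 0, "turn": 5, "fingers": 6.5},
    {"x": 0, "y": 0, "z": 0, "turn": 5, "fingers": 6.5},
    {"x": 0, "y": 0, "z": 0, "turn": 0, "fingers": 6.5}
  ]
}}

```text
clock: 9.47
position: [435.9, 38.6, 53.3]
ee_rot: [0.984, -0.179, 0.0, -0.0]
contact_force: [0.5, 0.2, -0.6]
gripper_width: 64.8
```

>>> {"name": "servo_tool", "arguments": {
  "rows": [
    {"x": 0, "y": 0, "z": 0, "turn": 0, "fingers": 3},
    {"x": 0, "y": 0, "z": 0, "turn": 0, "fingers": 3},
    {"x": 0, "y": 0, "z": 0, "turn": 0, "fingers": 3},
    {"x": 0, "y": 0, "z": 0, "turn": 0, "fingers": 3},
    {"x": 0, "y": 0, "z": 0, "turn": 0, "fingers": 3},
    {"x": 0, "y": 0, "z": 0, "turn": 0, "fingers": 3},
    {"x": 0, "y": 0, "z": 0, "turn": 0, "fingers": 3}
  ]
}}

```text
clock: 10.05
position: [436.2, 38.5, 53.9]
ee_rot: [0.984, -0.177, 0.0, -0.0]
contact_force: [-1.0, 0.1, 5.8]
gripper_width: 50.4
```

Run:
```python
from h import *
snap('side','s6'); crop('s6',280,160,350,260,6,'s6c')
print(arm.read_state()['gripper_width'],arm.read_state()['wrist_torque'])
```

```text
50.533611108599445 [-0.14251082  0.33677397 -0.00569418]
```

View pics/s6c.png

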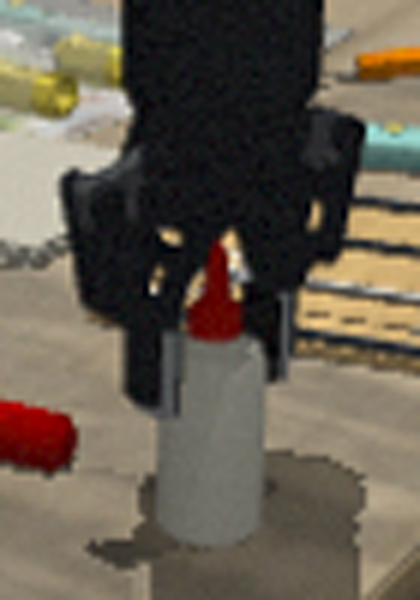

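>>> {"name": "servo_tool", "arguments": {
  "rows": [
    {"x": 0, "y": 0, "z": 0, "turn": 0, "fingers": 6.5},
    {"x": 0, "y": 0, "z": 0, "turn": 0, "fingers": 6.5},
    {"x": 0, "y": 0, "z": 0, "turn": -6, "fingers": 6.5},
    {"x": 0, "y": 0, "z": 0, "turn": -6, "fingers": 6.5},
    {"x": 0, "y": 0, "z": 0, "turn": -6, "fingers": 6.5},
    {"x": 0, "y": 0, "z": 0, "turn": -6, "fingers": 6.5},
    {"x": 0, "y": 0, "z": 0, "turn": -6, "fingers": 6.5},
    {"x": 0, "y": 0, "z": 0, "turn": -6, "fingers": 6.5},
    {"x": 0, "y": 0, "z": 0, "turn": -6, "fingers": 6.5},
    {"x": 0, "y": 0, "z": 0, "turn": -1, "fingers": 6.5}
  ]
}}

```text
clock: 10.93
position: [435.9, 38.4, 53.1]
ee_rot: [0.98, 0.197, -0.0, -0.0]
contact_force: [-0.2, -0.1, -0.1]
gripper_width: 64.9
```

>>> {"name": "servo_tool", "arguments": {
  "rows": [
    {"x": 0, "y": 0, "z": 0, "turn": 0, "fingers": 3},
    {"x": 0, "y": 0, "z": 0, "turn": 0, "fingers": 3},
    {"x": 0, "y": 0, "z": 0, "turn": 0, "fingers": 3},
    {"x": 0, "y": 0, "z": 0, "turn": 0, "fingers": 3},
    {"x": 0, "y": 0, "z": 0, "turn": 0, "fingers": 3},
    {"x": 0, "y": 0, "z": 0, "turn": 0, "fingers": 3},
    {"x": 0, "y": 0, "z": 0, "turn": 0, "fingers": 3}
  ]
}}

```text
clock: 11.52
position: [436.2, 38.6, 53.5]
ee_rot: [0.981, 0.195, 0.0, -0.0]
contact_force: [-0.2, -0.1, 2.9]
gripper_width: 38.3
```

The width reads 38.3 mm, so the jaws are on the flats. Lifting.

>>> {"name": "servo_tool", "arguments": {
  "rows": [
    {"x": 0, "y": 0, "z": -1, "turn": 0, "fingers": 3},
    {"x": 0, "y": 0, "z": -2.5, "turn": 0, "fingers": 3},
    {"x": 0, "y": 0, "z": -2.5, "turn": 0, "fingers": 3},
    {"x": 0, "y": 0, "z": -2, "turn": 0, "fingers": 3},
    {"x": 0, "y": 0, "z": 0, "turn": 0, "fingers": 3}
  ]
}}

```text
clock: 11.93
position: [438.1, 39.2, 136.7]
ee_rot: [0.981, 0.196, 0.004, -0.001]
contact_force: [0.6, 0.5, -0.5]
gripper_width: 37.8
```

Run:
```python
from h import *
plan(538,235.2,134,None)
```

```text
from [438.1  39.2 136.7] phi 22.6 clock 11.93 j [ 0.46  0.17 -0.57  0.   -0.83  1.5 ] w 37.8 F [ 0.6  0.5 -0.5]
{"x":2.09,"y":-1.78,"z":0.03,"turn":-0.0}
{"x":2.09,"y":-1.78,"z":0.03,"turn":-0.0}
{"x":2.09,"y":-1.78,"z":0.03,"turn":-0.0}
{"x":2.09,"y":-1.78,"z":0.03,"turn":-0.0}
{"x":2.09,"y":-1.78,"z":0.03,"turn":-0.0}
{"x":2.09,"y":-1.78,"z":0.03,"turn":-0.0}
{"x":2.09,"y":-1.78,"z":0.03,"turn":-0.0}
{"x":2.09,"y":-1.78,"z":0.03,"turn":-0.0}
```

>>> {"name": "servo_tool", "arguments": {
  "rows": [
    {"x": 1.5, "y": -1.2, "z": 0, "turn": 0, "fingers": 3},
    {"x": 2.3, "y": -2, "z": 0, "turn": 0, "fingers": 3},
    {"x": 2.3, "y": -2, "z": 0, "turn": 0, "fingers": 3},
    {"x": 2.3, "y": -2, "z": 0, "turn": 0, "fingers": 3},
    {"x": 2.3, "y": -2, "z": 0, "turn": 0, "fingers": 3},
    {"x": 2.3, "y": -2, "z": 0, "turn": 0, "fingers": 3},
    {"x": 2.3, "y": -1.9, "z": 0, "turn": 0, "fingers": 3},
    {"x": 1.4, "y": -1.1, "z": 0, "turn": 0, "fingers": 3},
    {"x": 0, "y": 0, "z": 0, "turn": 0, "fingers": 3},
    {"x": 0, "y": 0, "z": 0, "turn": 0, "fingers": 3}
  ]
}}

```text
clock: 12.77
position: [535.0, 233.7, 131.2]
ee_rot: [0.981, 0.195, -0.002, 0.001]
contact_force: [-0.8, -0.0, -1.6]
gripper_width: 37.6
```

Run:
```python
from h import *
snap('side','s7'); crop('s7',170,100,330,300,3,'s7c')
plan(538,235.2,54,None)
```

```text
from [534.7 233.  131.6] phi 22.5 clock 12.82 j [ 0.69  0.41 -0.23 -0.   -0.94  1.28] w 38.0 F [ 0.1  0.3 -0.8]
{"x":0.13,"y":-0.03,"z":2.59,"turn":-0.0}
{"x":0.13,"y":-0.03,"z":2.59,"turn":-0.0}
{"x":0.13,"y":-0.03,"z":2.59,"turn":-0.0}
```

View pics/s7c.png

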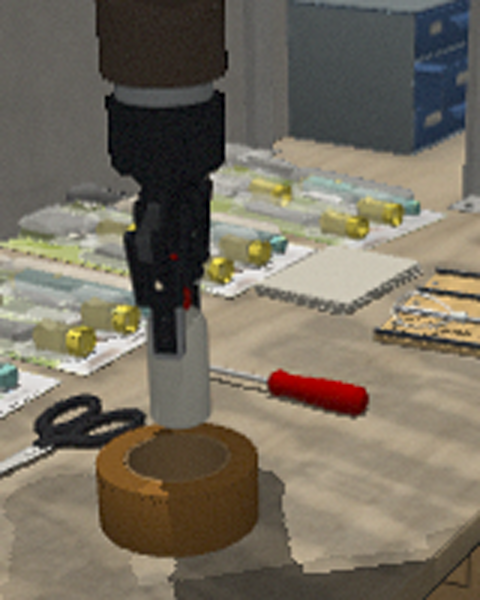

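>>> {"name": "servo_tool", "arguments": {
  "rows": [
    {"x": 0.3, "y": -0.1, "z": 1.5, "turn": 0, "fingers": 3},
    {"x": 0, "y": 0, "z": 2.5, "turn": 0, "fingers": 3},
    {"x": 0, "y": 0, "z": 2, "turn": 0, "fingers": 3},
    {"x": 0, "y": 0, "z": 1, "turn": 0, "fingers": 3},
    {"x": 0, "y": 0, "z": 0.7, "turn": 0, "fingers": 3},
    {"x": 0, "y": 0, "z": 0, "turn": 0, "fingers": 3},
    {"x": 0, "y": 0, "z": 0, "turn": 0, "fingers": 3}
  ]
}}

```text
clock: 13.4
position: [538.6, 235.5, 56.8]
ee_rot: [0.981, 0.195, 0.0, 0.0]
contact_force: [0.1, -0.1, -0.1]
gripper_width: 37.7
```

>>> {"name": "servo_tool", "arguments": {
  "rows": [
    {"x": 0, "y": 0, "z": 0.3, "turn": 0, "fingers": 3},
    {"x": 0, "y": 0, "z": 0, "turn": 0, "fingers": 3},
    {"x": 0, "y": 0, "z": 0, "turn": 0, "fingers": 3}
  ]
}}

```text
clock: 13.65
position: [538.5, 235.9, 54.1]
ee_rot: [0.981, 0.195, 0.001, -0.0]
contact_force: [-0.8, -0.2, -1.0]
gripper_width: 38.2
```

>>> {"name": "servo_tool", "arguments": {
  "rows": [
    {"x": 0, "y": 0, "z": 0, "turn": 0, "fingers": 6.5},
    {"x": 0, "y": 0, "z": 0, "turn": 0, "fingers": 6.5},
    {"x": 0, "y": 0, "z": 0, "turn": 0, "fingers": 6.5},
    {"x": 0, "y": 0, "z": 0, "turn": 0, "fingers": 6.5},
    {"x": 0, "y": 0, "z": -1.5, "turn": 0, "fingers": 6.5},
    {"x": 0, "y": 0, "z": -3, "turn": 0, "fingers": 6.5},
    {"x": 0, "y": 0, "z": -3.5, "turn": 0, "fingers": 6.5},
    {"x": 0, "y": 0, "z": -3.5, "turn": 0, "fingers": 6.5},
    {"x": 0, "y": 0, "z": 0, "turn": 0, "fingers": 6.5}
  ]
}}

```text
clock: 14.4
position: [542.3, 237.8, 176.6]
ee_rot: [0.981, 0.196, 0.007, -0.002]
contact_force: [1.0, 0.9, 1.7]
gripper_width: 64.8
```

Run:
```python
from h import *
snap('side','s8'); crop('s8',170,100,330,300,3,'s8c')
a=np.radians(3.2)
print(610-.0,)
# driver origin from butt (509.5,22) tip(707.1,32.6)
c=np.array([608.3,27.3]); g=c-40*np.array([np.cos(a),np.sin(a)]); print(g)
plan(g[0],g[1],160,3.2)
```

```text
610.0
[568.36236943  25.0671398 ]
from [540.5 237.1 173.2] phi 22.6 clock 14.45 j [ 0.69  0.37 -0.17  0.   -1.02  1.28] w 65.1 F [-0.7 -0.2 -0.1]
{"x":-0.70,"y":2.58,"z":0.16,"turn":2.4}
{"x":-0.59,"y":2.61,"z":0.16,"turn":2.4}
{"x":-0.48,"y":2.63,"z":0.16,"turn":2.4}
{"x":-0.36,"y":2.65,"z":0.16,"turn":2.4}
{"x":-0.25,"y":2.66,"z":0.16,"turn":2.4}
{"x":-0.14,"y":2.67,"z":0.16,"turn":2.4}
{"x":-0.03,"y":2.67,"z":0.16,"turn":2.4}
{"x":0.09,"y":2.67,"z":0.16,"turn":2.4}
```

View pics/s8c.png

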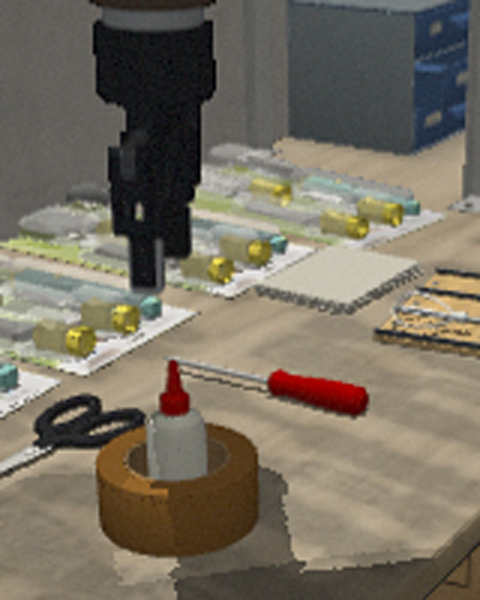

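The glue stands upright in the core, at about s8c (175,440). Next is the driver.

>>> {"name": "servo_tool", "arguments": {
  "rows": [
    {"x": -0.7, "y": 2.6, "z": 0.2, "turn": 2.5, "fingers": 6},
    {"x": -0.6, "y": 2.6, "z": 0.2, "turn": 2.5, "fingers": 6},
    {"x": -0.5, "y": 2.6, "z": 0.2, "turn": 2.5, "fingers": 6},
    {"x": -0.4, "y": 2.6, "z": 0.2, "turn": 2.5, "fingers": 6},
    {"x": -0.2, "y": 2.7, "z": 0.2, "turn": 2.5, "fingers": 6},
    {"x": -0.1, "y": 2.7, "z": 0.2, "turn": 2.5, "fingers": 6},
    {"x": 0, "y": 2.7, "z": 0.2, "turn": 2.5, "fingers": 6},
    {"x": 0.1, "y": 2.7, "z": 0.2, "turn": 2, "fingers": 6},
    {"x": 0, "y": 0, "z": 0, "turn": 0, "fingers": 6},
    {"x": 0, "y": 0, "z": 0, "turn": 0, "fingers": 6}
  ]
}}

```text
clock: 15.28
position: [564.8, 21.5, 151.2]
ee_rot: [1.0, 0.025, -0.001, 0.0]
contact_force: [1.0, -0.8, 0.5]
gripper_width: 60.2
```

Run:
```python
from h import *
plan(568.4,25,9,3.2)
```

```text
from [564.8  21.5 151.2] phi 2.9 clock 15.28 j [ 0.32  0.36 -0.25 -0.   -0.96  1.3 ] w 60.2 F [ 1.  -0.8  0.5]
{"x":0.08,"y":-0.07,"z":2.84,"turn":-0.1}
{"x":0.08,"y":-0.07,"z":2.84,"turn":-0.1}
{"x":0.08,"y":-0.07,"z":2.84,"turn":-0.1}
{"x":0.08,"y":-0.07,"z":2.84,"turn":-0.1}
{"x":0.08,"y":-0.07,"z":2.84,"turn":-0.1}
```

>>> {"name": "servo_tool", "arguments": {
  "rows": [
    {"x": 0.1, "y": -0.1, "z": 3, "turn": 0, "fingers": 5},
    {"x": 0.1, "y": -0.1, "z": 3, "turn": 0, "fingers": 5},
    {"x": 0.1, "y": -0.1, "z": 3, "turn": 0, "fingers": 5},
    {"x": 0, "y": 0, "z": 3, "turn": 0, "fingers": 5},
    {"x": 0, "y": 0, "z": 1.5, "turn": 0, "fingers": 5},
    {"x": 0, "y": 0, "z": 0.8, "turn": 0, "fingers": 5},
    {"x": 0, "y": 0, "z": 0, "turn": 0, "fingers": 5},
    {"x": 0, "y": 0, "z": 0, "turn": 0, "fingers": 5}
  ]
}}

```text
clock: 15.95
position: [568.7, 26.7, 9.5]
ee_rot: [1.0, 0.027, 0.0, 0.0]
contact_force: [-0.2, -0.1, -0.2]
gripper_width: 49.7
```

>>> {"name": "servo_tool", "arguments": {
  "rows": [
    {"x": 0, "y": 0, "z": 0, "turn": 0, "fingers": 1},
    {"x": 0, "y": 0, "z": 0, "turn": 0, "fingers": 1},
    {"x": 0, "y": 0, "z": 0, "turn": 0, "fingers": 1},
    {"x": 0, "y": 0, "z": 0, "turn": 0, "fingers": 1},
    {"x": 0, "y": 0, "z": 0, "turn": 0, "fingers": 1},
    {"x": 0, "y": 0, "z": 0, "turn": 0, "fingers": 1}
  ]
}}

```text
clock: 16.45
position: [569.4, 26.4, 11.1]
ee_rot: [1.0, 0.027, 0.002, -0.0]
contact_force: [-1.0, 0.5, 5.6]
gripper_width: 20.3
```

>>> {"name": "servo_tool", "arguments": {
  "rows": [
    {"x": 0, "y": 0, "z": 0, "turn": 0, "fingers": 3.8},
    {"x": 0, "y": 0, "z": 0, "turn": 0, "fingers": 3.8},
    {"x": 0, "y": 0, "z": 0.4, "turn": 0, "fingers": 3.8},
    {"x": 0, "y": 0, "z": 0, "turn": 0, "fingers": 3.8},
    {"x": 0, "y": 0, "z": 0, "turn": 0, "fingers": 3.8}
  ]
}}

```text
clock: 16.87
position: [567.8, 25.8, 4.7]
ee_rot: [1.0, 0.026, -0.001, 0.0]
contact_force: [0.2, -0.0, -0.2]
gripper_width: 38.1
```

>>> {"name": "servo_tool", "arguments": {
  "rows": [
    {"x": 0, "y": 0, "z": 0, "turn": 0, "fingers": 1},
    {"x": 0, "y": 0, "z": 0, "turn": 0, "fingers": 1},
    {"x": 0, "y": 0, "z": 0, "turn": 0, "fingers": 1},
    {"x": 0, "y": 0, "z": 0, "turn": 0, "fingers": 1},
    {"x": 0, "y": 0, "z": 0, "turn": 0, "fingers": 1}
  ]
}}

```text
clock: 17.28
position: [568.4, 26.1, 5.3]
ee_rot: [1.0, 0.026, 0.0, -0.0]
contact_force: [-0.4, 0.0, 0.5]
gripper_width: 20.6
```

Run:
```python
from h import *
snap('side','s9'); crop('s9',250,150,370,260,6,'s9c')
s=arm.read_state();print(s['position'],s['gripper_width'],s['contact_force'])
```

```text
[568.36280091  26.06976649   5.32477627] 20.445265736953765 [-0.41947018  0.17975684  0.00636825]
```

View pics/s9c.png

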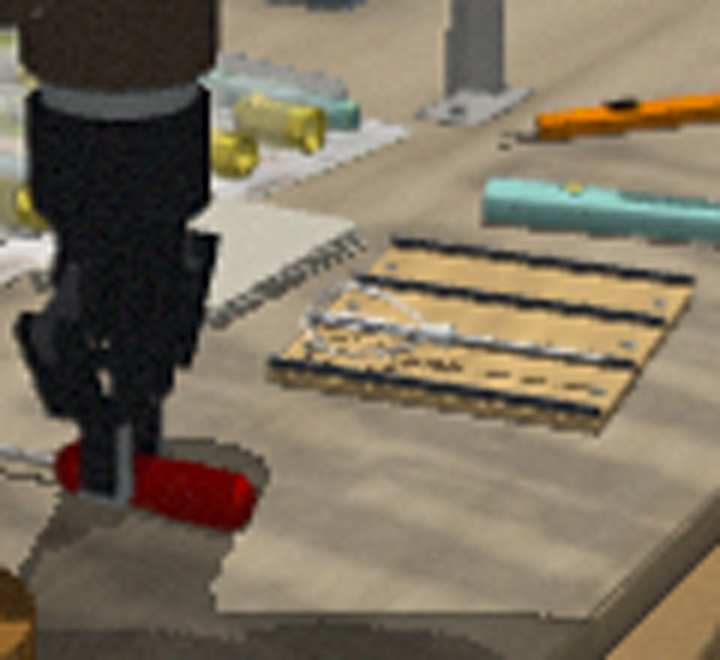

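>>> {"name": "servo_tool", "arguments": {
  "rows": [
    {"x": 0, "y": 0, "z": -1, "turn": 0, "fingers": 1},
    {"x": 0, "y": 0, "z": -2.5, "turn": 0, "fingers": 1},
    {"x": 0, "y": 0, "z": -3, "turn": 0, "fingers": 1},
    {"x": 0, "y": 0, "z": -3, "turn": 0, "fingers": 1},
    {"x": 0, "y": 0, "z": -1.5, "turn": 0, "fingers": 1},
    {"x": 0, "y": 0, "z": 0, "turn": 0, "fingers": 1}
  ]
}}

```text
clock: 17.83
position: [570.9, 26.6, 120.3]
ee_rot: [1.0, 0.027, 0.005, -0.001]
contact_force: [0.5, 0.2, -0.4]
gripper_width: 20.9
```

Run:
```python
from h import *
snap('top','t5'); crop('t5',230,140,420,280,4,'t5c')
plan(476.1,-227.2,115,8.4,n=9)
```

```text
from [569.3  26.4 117.7] phi 3.0 clock 17.88 j [ 0.33  0.4  -0.29 -0.   -0.88  1.29] w 20.9 F [-0.9 -0.9 -1.2]
{"x":-1.18,"y":2.76,"z":0.03,"turn":-0.6}
{"x":-1.21,"y":2.75,"z":0.03,"turn":-0.6}
{"x":-1.24,"y":2.73,"z":0.03,"turn":-0.6}
{"x":-1.27,"y":2.72,"z":0.03,"turn":-0.6}
{"x":-1.30,"y":2.71,"z":0.03,"turn":-0.6}
{"x":-1.32,"y":2.69,"z":0.03,"turn":-0.6}
{"x":-1.35,"y":2.68,"z":0.03,"turn":-0.6}
{"x":-1.38,"y":2.67,"z":0.03,"turn":-0.6}
{"x":-1.41,"y":2.65,"z":0.03,"turn":-0.6}
```

View pics/t5c.png

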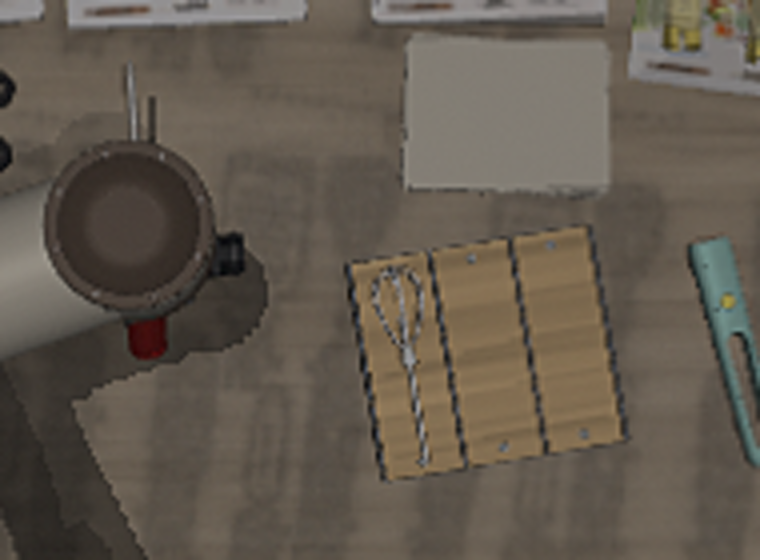

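>>> {"name": "servo_tool", "arguments": {
  "rows": [
    {"x": -1.2, "y": 2.8, "z": 0, "turn": -0.6, "fingers": 1},
    {"x": -1.2, "y": 2.8, "z": 0, "turn": -0.6, "fingers": 1},
    {"x": -1.2, "y": 2.7, "z": 0, "turn": -0.6, "fingers": 1},
    {"x": -1.3, "y": 2.7, "z": 0, "turn": -0.6, "fingers": 1},
    {"x": -1.3, "y": 2.7, "z": 0, "turn": -0.6, "fingers": 1},
    {"x": -1.3, "y": 2.7, "z": 0, "turn": -0.6, "fingers": 1},
    {"x": -1.4, "y": 2.7, "z": 0, "turn": -0.6, "fingers": 1},
    {"x": -1.4, "y": 2.7, "z": 0, "turn": -0.6, "fingers": 1},
    {"x": -1.4, "y": 2.6, "z": 0, "turn": -0.6, "fingers": 1},
    {"x": 0, "y": 0, "z": 0, "turn": 0, "fingers": 1}
  ]
}}

```text
clock: 18.72
position: [471.5, -231.0, 113.6]
ee_rot: [0.997, 0.071, -0.002, -0.001]
contact_force: [0.3, 0.2, -0.6]
gripper_width: 20.2
```

>>> {"name": "servo_tool", "arguments": {
  "rows": [
    {"x": 0, "y": 0, "z": 2, "turn": 0, "fingers": 1},
    {"x": 0, "y": 0, "z": 2.5, "turn": 0, "fingers": 1},
    {"x": 0, "y": 0, "z": 1.5, "turn": 0, "fingers": 1},
    {"x": 0, "y": 0, "z": 0, "turn": 0, "fingers": 1},
    {"x": 0, "y": 0, "z": 0, "turn": 0, "fingers": 1}
  ]
}}

```text
clock: 19.13
position: [473.7, -227.7, 53.9]
ee_rot: [0.997, 0.074, -0.002, -0.0]
contact_force: [0.4, -0.1, -1.3]
gripper_width: 20.4
```

Run:
```python
from h import *
b=atz('top',267,229,124);t=atz('top',262.3,156,124);print(b,t,np.linalg.norm(b-t),(b+t)/2)
snap('top','t6'); crop('t6',290,130,420,280,4,'t6c')
snap('side','s10'); crop('s10',290,140,420,240,6,'s10c')
plan(476.1,-227.2,13.5,8.4)
```

```text
[511.7  22.7 124. ] [708.3  33.4 124. ] 196.89095967057497 [610.    28.05 124.  ]
from [ 475.4 -228.    55.8] phi 8.5 clock 19.23 j [-0.14  0.42 -0.45  0.   -0.7   1.86] w 20.8 F [-0.   0.8 -1.5]
{"x":0.04,"y":-0.03,"z":2.11,"turn":0.0}
{"x":0.04,"y":-0.03,"z":2.11,"turn":0.0}
```

View pics/t6c.png

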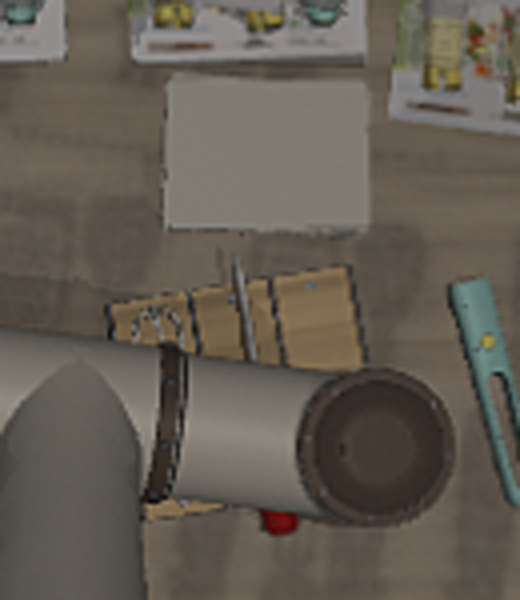

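View pics/s10c.png

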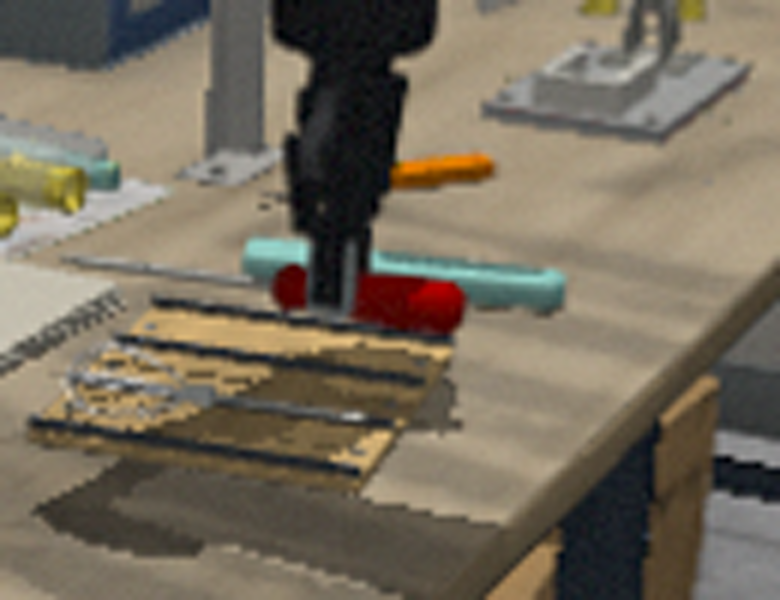

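>>> {"name": "servo_tool", "arguments": {
  "rows": [
    {"x": 0, "y": -0.1, "z": 2, "turn": 0, "fingers": 1},
    {"x": 0, "y": 0, "z": 1.2, "turn": 0, "fingers": 1},
    {"x": 0, "y": 0, "z": 0.6, "turn": 0, "fingers": 1},
    {"x": 0, "y": 0, "z": 0.3, "turn": 0, "fingers": 1},
    {"x": 0, "y": 0, "z": 0, "turn": 0, "fingers": 1},
    {"x": 0, "y": 0, "z": 0, "turn": 0, "fingers": 1}
  ]
}}

```text
clock: 19.73
position: [475.4, -227.2, 15.1]
ee_rot: [0.997, 0.074, 0.001, 0.0]
contact_force: [-0.2, -0.1, -0.5]
gripper_width: 20.6
```

>>> {"name": "servo_tool", "arguments": {
  "rows": [
    {"x": 0, "y": 0, "z": 0.1, "turn": 0, "fingers": 1},
    {"x": 0, "y": 0, "z": 0, "turn": 0, "fingers": 1},
    {"x": 0, "y": 0, "z": 0, "turn": 0, "fingers": 3},
    {"x": 0, "y": 0, "z": 0, "turn": 0, "fingers": 3},
    {"x": 0, "y": 0, "z": 0, "turn": 0, "fingers": 3},
    {"x": 0, "y": 0, "z": -0.5, "turn": 0, "fingers": 3},
    {"x": 0, "y": 0, "z": -1, "turn": 0, "fingers": 3.5},
    {"x": 0, "y": 0, "z": -2.5, "turn": 0, "fingers": 4}
  ]
}}

```text
clock: 20.4
position: [472.6, -226.6, 51.9]
ee_rot: [0.997, 0.073, -0.003, -0.001]
contact_force: [0.6, -0.2, -0.2]
gripper_width: 40.4
```

>>> {"name": "servo_tool", "arguments": {
  "rows": [
    {"x": 0, "y": 0, "z": -3.5, "turn": 0, "fingers": 6},
    {"x": 0, "y": 0, "z": -3.5, "turn": 0, "fingers": 6},
    {"x": 0, "y": 0, "z": -2, "turn": 0, "fingers": 6},
    {"x": 0, "y": 0, "z": 0, "turn": 0, "fingers": 6}
  ]
}}

```text
clock: 20.73
position: [478.0, -228.0, 149.9]
ee_rot: [0.997, 0.074, 0.006, 0.002]
contact_force: [0.3, -1.0, -0.8]
gripper_width: 60.0
```

Run:
```python
from h import *
plan(511.4,-402.4,100,12.1)
```

```text
from [ 478.  -228.   149.9] phi 8.5 clock 20.73 j [-0.14  0.29 -0.35  0.   -0.91  1.86] w 60.0 F [ 0.3 -1.  -0.8]
{"x":0.10,"y":2.54,"z":0.71,"turn":-0.5}
{"x":0.08,"y":2.54,"z":0.71,"turn":-0.5}
{"x":0.06,"y":2.54,"z":0.71,"turn":-0.5}
{"x":0.04,"y":2.54,"z":0.71,"turn":-0.5}
{"x":0.01,"y":2.54,"z":0.71,"turn":-0.5}
{"x":-0.01,"y":2.54,"z":0.71,"turn":-0.5}
{"x":-0.03,"y":2.54,"z":0.71,"turn":-0.5}
```

>>> {"name": "servo_tool", "arguments": {
  "rows": [
    {"x": 0.1, "y": 2.5, "z": 0.3, "turn": -0.5, "fingers": 6},
    {"x": 0.1, "y": 2.5, "z": 0.5, "turn": -0.5, "fingers": 6},
    {"x": 0.1, "y": 2.5, "z": 0.8, "turn": -0.5, "fingers": 6},
    {"x": 0, "y": 2.5, "z": 0.8, "turn": -0.5, "fingers": 6},
    {"x": 0, "y": 2.5, "z": 0.8, "turn": -0.5, "fingers": 6},
    {"x": 0, "y": 2.6, "z": 0.8, "turn": -0.5, "fingers": 6},
    {"x": 0, "y": 2.6, "z": 0.8, "turn": -0.5, "fingers": 6},
    {"x": 0, "y": 0, "z": 0, "turn": 0, "fingers": 6},
    {"x": 0, "y": 0, "z": 0, "turn": 0, "fingers": 6}
  ]
}}

```text
clock: 21.48
position: [507.3, -401.7, 94.2]
ee_rot: [0.995, 0.103, -0.001, -0.001]
contact_force: [0.6, 0.0, -0.3]
gripper_width: 60.1
```

Run:
```python
from h import *
snap('top','t7'); crop('t7',290,150,440,280,5,'t7c')
plan(511.4,-402.4,6,12.1)
```

```text
from [ 507.5 -400.9   94.9] phi 11.9 clock 21.53 j [-0.42  0.54 -0.1  -0.   -0.93  2.2 ] w 60.1 F [-0.6  0.8  0.7]
{"x":0.12,"y":0.08,"z":2.96,"turn":-0.1}
{"x":0.12,"y":0.08,"z":2.96,"turn":-0.1}
{"x":0.12,"y":0.08,"z":2.96,"turn":-0.1}
```

View pics/t7c.png

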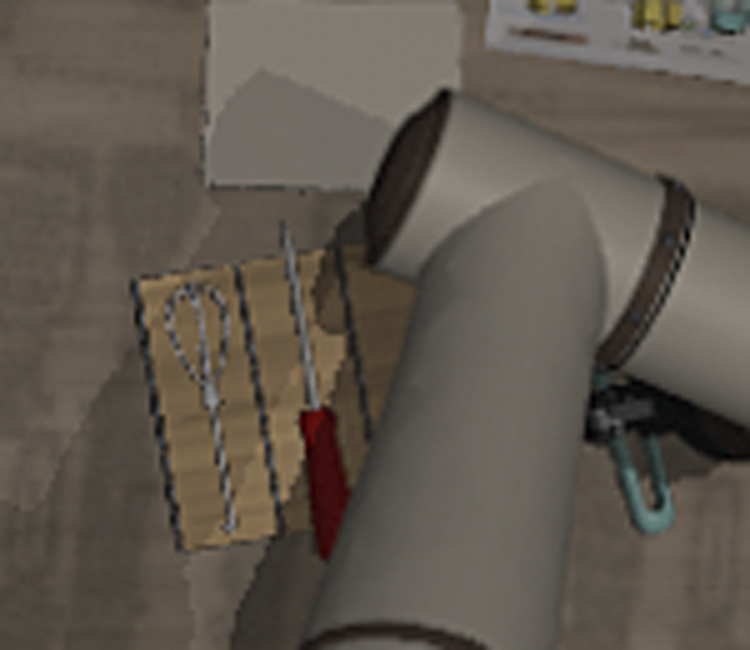

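>>> {"name": "servo_tool", "arguments": {
  "rows": [
    {"x": 0.2, "y": 0.1, "z": 3, "turn": 0, "fingers": 5.5},
    {"x": 0.2, "y": 0.1, "z": 3, "turn": 0, "fingers": 5.5},
    {"x": 0, "y": 0, "z": 2, "turn": 0, "fingers": 5.5},
    {"x": 0, "y": 0, "z": 0.9, "turn": 0, "fingers": 5.5},
    {"x": 0, "y": 0, "z": 0, "turn": 0, "fingers": 5.5},
    {"x": 0, "y": 0, "z": 0, "turn": 0, "fingers": 5.5}
  ]
}}

```text
clock: 22.03
position: [513.1, -401.7, 7.3]
ee_rot: [0.995, 0.105, 0.0, 0.0]
contact_force: [0.6, -0.1, 0.6]
gripper_width: 55.0
```

>>> {"name": "servo_tool", "arguments": {
  "rows": [
    {"x": 0, "y": 0, "z": 0, "turn": 0, "fingers": 1},
    {"x": 0, "y": 0, "z": 0, "turn": 0, "fingers": 1},
    {"x": 0, "y": 0, "z": 0, "turn": 0, "fingers": 1},
    {"x": 0, "y": 0, "z": 0, "turn": 0, "fingers": 1},
    {"x": 0, "y": 0, "z": 0, "turn": 0, "fingers": 1},
    {"x": 0, "y": 0, "z": 0, "turn": 0, "fingers": 1}
  ]
}}

```text
clock: 22.53
position: [513.9, -402.7, 8.7]
ee_rot: [0.995, 0.104, 0.002, 0.001]
contact_force: [-0.1, 1.6, 6.9]
gripper_width: 24.2
```

>>> {"name": "servo_tool", "arguments": {
  "rows": [
    {"x": 0, "y": 0, "z": -1, "turn": 0, "fingers": 1},
    {"x": 0, "y": 0, "z": -2.5, "turn": 0, "fingers": 1},
    {"x": 0, "y": 0, "z": -3, "turn": 0, "fingers": 1},
    {"x": 0, "y": 0, "z": -2.5, "turn": 0, "fingers": 1},
    {"x": 0, "y": 0, "z": 0, "turn": 0, "fingers": 1},
    {"x": 0, "y": 0, "z": 0, "turn": 0, "fingers": 1}
  ]
}}

```text
clock: 23.03
position: [513.3, -402.5, 98.9]
ee_rot: [0.995, 0.104, 0.002, 0.001]
contact_force: [-0.5, -0.1, -0.6]
gripper_width: 24.4
```

Run:
```python
from h import *
snap('side','s11'); crop('s11',290,120,420,240,5.5,'s11c')
plan(525.8,-281,95,8.4)
```

```text
from [ 512.3 -401.8   97. ] phi 11.9 clock 23.08 j [-0.42  0.54 -0.09 -0.   -0.94  2.2 ] w 24.4 F [ 0.1  0.4 -1.4]
{"x":0.76,"y":-2.31,"z":0.04,"turn":0.7}
{"x":0.73,"y":-2.32,"z":0.04,"turn":0.7}
{"x":0.71,"y":-2.33,"z":0.04,"turn":0.7}
{"x":0.68,"y":-2.34,"z":0.04,"turn":0.7}
{"x":0.65,"y":-2.34,"z":0.04,"turn":0.7}
```

View pics/s11c.png

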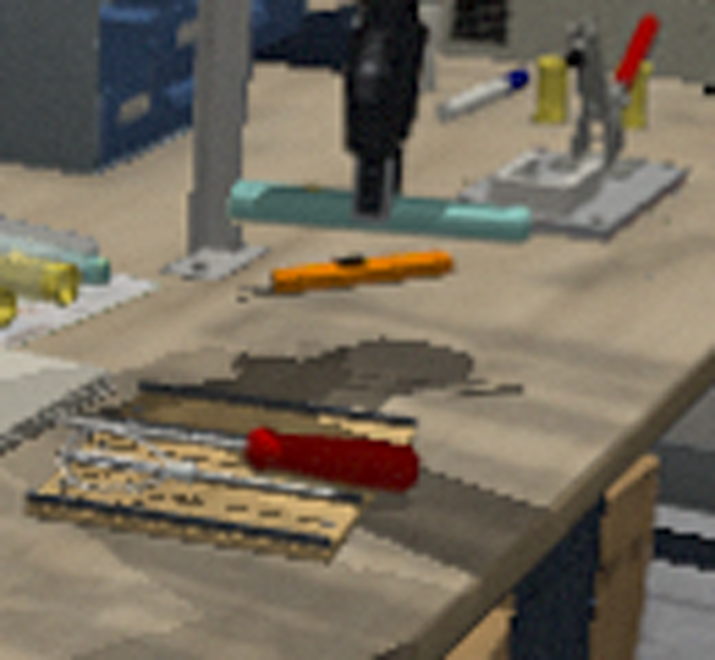

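>>> {"name": "servo_tool", "arguments": {
  "rows": [
    {"x": 0.8, "y": -2.3, "z": 0, "turn": 0.7, "fingers": 1},
    {"x": 0.7, "y": -2.3, "z": 0, "turn": 0.7, "fingers": 1},
    {"x": 0.7, "y": -2.3, "z": 0, "turn": 0.7, "fingers": 1},
    {"x": 0.7, "y": -2.3, "z": 0.5, "turn": 0.7, "fingers": 1},
    {"x": 0.6, "y": -2.4, "z": 1, "turn": 0.7, "fingers": 1},
    {"x": 0, "y": 0, "z": 2, "turn": 0, "fingers": 1},
    {"x": 0, "y": 0, "z": 1, "turn": 0, "fingers": 1},
    {"x": 0, "y": 0, "z": 0, "turn": 0, "fingers": 1},
    {"x": 0, "y": 0, "z": 0, "turn": 0, "fingers": 1}
  ]
}}

```text
clock: 23.83
position: [524.9, -281.9, 50.1]
ee_rot: [0.997, 0.073, -0.001, -0.0]
contact_force: [0.4, -1.1, 0.3]
gripper_width: 24.3
```

Run:
```python
from h import *
plan(525.4,-281,16,8.4)
```

```text
from [ 524.9 -281.9   50.1] phi 8.4 clock 23.83 j [-0.22  0.52 -0.28  0.   -0.77  1.94] w 24.3 F [ 0.4 -1.1  0.3]
{"x":0.03,"y":-0.04,"z":1.71,"turn":-0.0}
{"x":0.03,"y":-0.04,"z":1.71,"turn":-0.0}
```

>>> {"name": "servo_tool", "arguments": {
  "rows": [
    {"x": 0, "y": 0, "z": 1.5, "turn": 0, "fingers": 1},
    {"x": 0, "y": 0, "z": 1, "turn": 0, "fingers": 1},
    {"x": 0, "y": 0, "z": 0.7, "turn": 0, "fingers": 1},
    {"x": 0, "y": 0, "z": 0, "turn": 0, "fingers": 1},
    {"x": 0, "y": 0, "z": 0, "turn": 0, "fingers": 1}
  ]
}}

```text
clock: 24.25
position: [525.5, -281.9, 19.1]
ee_rot: [0.997, 0.073, -0.0, -0.0]
contact_force: [0.8, -0.3, -0.9]
gripper_width: 24.0
```

>>> {"name": "servo_tool", "arguments": {
  "rows": [
    {"x": 0, "y": 0, "z": 0.2, "turn": 0, "fingers": 1},
    {"x": 0, "y": 0, "z": 0, "turn": 0, "fingers": 1},
    {"x": 0, "y": 0, "z": 0, "turn": 0, "fingers": 1},
    {"x": 0, "y": 0, "z": 0, "turn": 0, "fingers": 1}
  ]
}}

```text
clock: 24.58
position: [526.0, -281.6, 17.7]
ee_rot: [0.997, 0.073, 0.0, 0.0]
contact_force: [-0.3, -0.9, -1.2]
gripper_width: 24.3
```

>>> {"name": "servo_tool", "arguments": {
  "rows": [
    {"x": 0, "y": 0, "z": 0.1, "turn": 0, "fingers": 1},
    {"x": 0, "y": 0, "z": 0, "turn": 0, "fingers": 1},
    {"x": 0, "y": 0, "z": 0, "turn": 0, "fingers": 3.8},
    {"x": 0, "y": 0, "z": 0, "turn": 0, "fingers": 3.8},
    {"x": 0, "y": 0, "z": 0, "turn": 0, "fingers": 3.8},
    {"x": 0, "y": 0, "z": -1, "turn": 0, "fingers": 3.8},
    {"x": 0, "y": 0, "z": -2.5, "turn": 0, "fingers": 3.8},
    {"x": 0, "y": 0, "z": -3.5, "turn": 0, "fingers": 3.8},
    {"x": 0, "y": 0, "z": -3.5, "turn": 0, "fingers": 3.8},
    {"x": 0, "y": 0, "z": -3.5, "turn": 0, "fingers": 3.8}
  ]
}}

```text
clock: 25.42
position: [525.4, -281.5, 158.5]
ee_rot: [0.997, 0.074, -0.0, 0.0]
contact_force: [0.5, -0.3, -0.3]
gripper_width: 38.1
```

>>> {"name": "servo_tool", "arguments": {
  "rows": [
    {"x": 0, "y": -3, "z": -1, "turn": 0, "fingers": 3.8},
    {"x": 0, "y": -3.5, "z": 0, "turn": 0, "fingers": 3.8},
    {"x": 0, "y": -3.5, "z": 0, "turn": 0, "fingers": 3.8},
    {"x": 0, "y": -3.5, "z": 0, "turn": 0, "fingers": 3.8},
    {"x": 0, "y": -3.5, "z": 0, "turn": 0, "fingers": 3.8},
    {"x": 0, "y": -3.5, "z": 0, "turn": 0, "fingers": 3.8},
    {"x": 0, "y": -3.5, "z": 0, "turn": 0, "fingers": 3.8},
    {"x": 0, "y": -3.5, "z": 0, "turn": 0, "fingers": 3.8},
    {"x": 0, "y": -3.5, "z": 0, "turn": 0, "fingers": 3.8},
    {"x": 0, "y": 0, "z": 0, "turn": 0, "fingers": 3.8}
  ]
}}

```text
clock: 26.25
position: [480.0, 29.4, 167.5]
ee_rot: [0.997, 0.076, 0.001, -0.001]
contact_force: [-0.3, 0.4, 0.1]
gripper_width: 37.8
```

Run:
```python
from h import *
snap('top','t8'); crop('t8',310,160,420,260,7,'t8c'); crop('t8',120,150,290,280,4.5,'t8d')
snap('side','s12')
print(arm.read_state()['position'])
```

```text
[480.23242456  26.28248307 167.14786796]
```

View pics/t8c.png

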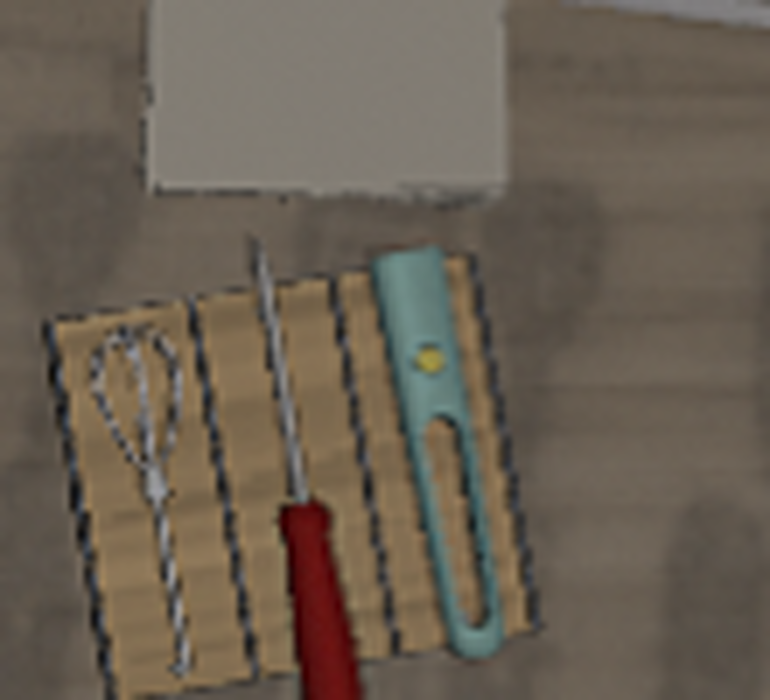

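View pics/t8d.png

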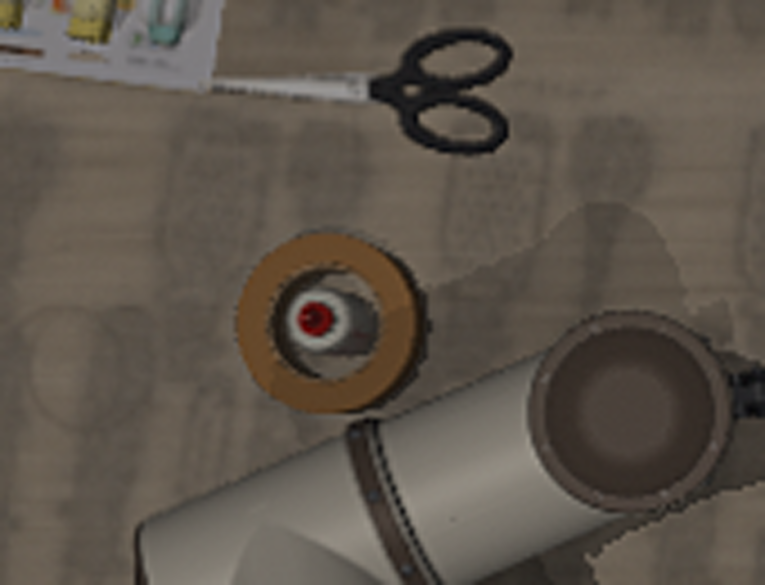

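View pics/s12.png

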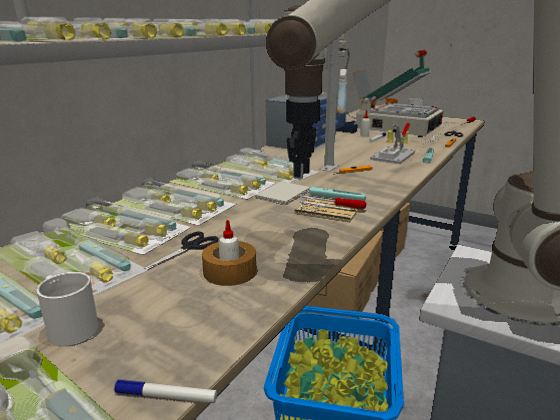

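Everything is in place. I'll check the poses in the board frame numerically.

Run:
```python
from h import *
C=lambda X,Y,h: atz('top',310+(X+.5)/7-.5,160+(Y+.5)/7-.5,h)
B=np.array([515.7,-221.4]);a=np.radians(8.4)
R=np.array([[np.cos(a),np.sin(a)],[-np.sin(a),np.cos(a)]])
def rep(n,p,q):
    d=(p-q)[:2];print(n,'mid',(R@((p+q)[:2]/2-B)).round(1),'len',np.linalg.norm(d).round(1),'dang',(np.degrees(np.arctan2(d[1],d[0]))-8.4).round(1))
rep('whisk',C(133,330,26),C(182,672,26))
rep('handle',C(408,251,29),C(478,655,29))
rep('driver shaft',C(253,240,19),C(304,503,19))
p=C(253,240,19);print('driver tip->',R@(p[:2]-B), 'shoulder',R@(C(304,503,19)[:2]-B))
n=atz('top',120+315.5/4.5-.5,150+319/4.5-.5,121);b=atz('top',120+320/4.5-.5,150+319/4.5-.5,88);print('glue',n,b)
for u,v in [(333,170),(374,235),(355,270-0)]: pass
def h(X,Y): return px('top','t8',310+X/7-.4,160+Y/7-.4)
print('z handle',h(415,300)[2],h(408,275)[2],h(477,645)[2],'driver',h(325,620)[2],'floor',h(230,400)[2],h(270,600)[2], 'bench',h(60,150)[2])
# scissors shift
i0=cv2.cvtColor(cv2.imread('pics/top0.png'),6)[140:190,160:250].astype(np.float32);i1=cv2.cvtColor(cv2.imread('pics/t8.png'),6)[140:190,160:250].astype(np.float32)
print('scissors shift px',cv2.phaseCorrelate(i0,i1))
```

```text
whisk mid [-1.1 60. ] len 141.8 dang -1.3
handle mid [ -0.5 -59.7] len 168.8 dang 0.2
driver shaft mid [43.8  0.6] len 111.0 dang 1.4
driver tip-> [99.24552307  1.92253776] shoulder [-11.7272311   -0.69429877]
glue [537.  230.2 121. ] [538.5 233.3  88. ]
z handle 34.2 31.6 28.1 driver 30.4 floor 8.8 8.5 bench 1.0
scissors shift px ((0.014076222309711284, -0.01162403421469449), 0.99254873752594)
```

Run:
```python
from h import *
def prof(tag,A,B):
    d=np.load(f'pics/{tag}.npy'); im=cv2.imread(f'pics/{tag}.png')
    u0,v0=A;u1,v1=B;zs={}
    for v in range(int(v0),int(v1)):
        uc=u0+(u1-u0)*(v-v0)/(v1-v0)
        for u in range(int(uc)-5,int(uc)+6):
            b,g,r=im[v,u].astype(int)
            if b-r>15 and d[v,u]>0: zs.setdefault(min(7,int(8*(v-v0)/(v1-v0))),[]).append(px('top',tag,u,v)[2])
    print(tag,[(round(float(np.median(zs[k])),1),len(zs[k])) for k in sorted(zs)])
prof('top0',(407,200),(420.5,257)); prof('t8',(368,195.5),(378.3,254))
```

```text
top0 [(20.9, 70), (20.3, 57), (20.6, 54), (18.9, 31), (17.7, 19), (18.4, 19), (17.8, 23), (19.5, 29)]
t8 [(28.4, 65), (28.6, 69), (28.6, 52), (26.1, 30), (26.4, 23), (26.9, 18), (28.7, 20), (28.0, 33)]
```

The handle is uniformly about 8 mm higher than it was on the bench, so it is flat on the lane floor. The arm is clear of everything, so I'm handing in.

Run:
```python
from h import *
arm.job_done(); print(arm.read_state()['clock'])
```

```text
the job is handed in; nothing more can be done
the job is handed in; nothing more can be done
```

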